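Set up a product photo of balance weights on the kitchen table

ROBOT

A 6-joint arm with a two-finger parallel gripper is mounted at the origin on the work surface. World frame = base frame: x ahead of the robot, y to its left, z up, the work surface at z = 0. Lengths are in m, angles in rad, forces in N, time in s.
With the tool pointing down it reaches from about 0.35 to 0.975 m from the base axis. Payload 4.9 kg.
Tool frame: the origin (TCP) lies at the very end of the fingers, on their centre line; the grasp point (between the pads) lies ctrl.grip_point_offset behind it (ctrl.grip_point_offset is the distance from the TCP to the grasp point, in m); z points along the fingers, y is the direction in which the jaws open and shut (so a half turn about z gives the same grasp; the last joint's range is limited). The gripper opens to 85 mm and grips with 20 to 120 N. Pads are 22 mm wide; open, the fingers measure 114 mm over their backs; the gripper's body (76 mm by 85 mm) begins 54 mm behind the grasp point. The pads swing forward as they close: fully open they stand 13 mm farther back than shut.
Start: joints at [-1.339, 0.053, 1.613, -0, 1.476, -0.119], TCP at [0.215, -0.587, 0.231] pointing down, gripper open.
Joint ranges: [-3.01, 3.01], [-1.01, 2.22], [0.06, 2.58], [-1.02, 4.17], [0.09, 2.62], [-3.14, 3.14]. Speed limits (rad/s): [2.57, 2.57, 3.14, 3.14, 3.14, 3.14].

INTERFACE

Orientations are given as a rotation vector (axis times angle).
In Python, from station import ctrl gives the robot as it stands. The module is installed in compiled form; this text tells all that it offers.
- The arm moves only by the shell command python3 -m creep 'ROWS' [FORCE]. ROWS is JSON, a list of rows, each a list of 5 numbers: the closure in counts, from 0 (fully open) to 255 (shut), then the shift along the tool's x, y, z in mm, then the turn about the tool's z in rad. A call has 1 to 12 rows; each row is the pose to reach, as a shift and turn from the pose commanded when the call began, along the tool's axes at that moment; what a row does not reach only later rows make up. A row lasts 1/12 s, in which the tool goes at most 41.7 mm and 7.16 degrees, less where a joint would pass 70% of its speed; a pose out of reach is approached as far as the arm can. A call with a gripper value outside its range is refused whole. The fingers move at their own pace and stop on an object; FORCE is the grip in N (left out, the last holds). Time passes only in rows, so rows that repeat a pose let the fingers close. It gives the time, the measured TCP pose, the force and the opening at its end, in the units of the state.
- ctrl.get_obs(): the state, without advancing time (a new reading comes with each control period).
- ctrl.get_image(name): name is "scene" or "top"; returns the picture (420x560x3 uint8, red, green, blue); there is no depth.
- ctrl.calibration(name): a dict with "fx", "fy", "cx", "cy" (pixels), "k1" (the pictures are not rectified: a ray, as slopes to the right and down, at radius r is drawn at 1 + k1 r^2 times it, then the intrinsics apply), "R" (3x3) and "t" (3): a world point X has camera coordinates R X + t. Camera axes: x right, y down, z forward; pixel columns grow to the right and rows downward; lengths in m; the calibration is good to about 2 mm. A picture is of the moment at which its call begins. calibration takes no time and is no camera call.
- ctrl.finish_job(): hands the job in, once; it reports no verdict.
Trained networks look in the newest picture that a camera, given by its name, has taken for a name from the list of things; names that differ only in an ending like _2 or _b are one class to them, and where a whole thing is asked for, a point or a joint stands for the part that bears it (a point fixed in the world has none). Each returns a list of dicts, best first, with "conf" (0 to 1); they miss things now and then, are a little off and sometimes report something else, mostly with a low value. They report only what shows in the picture. A call takes as long as a camera call. They do not tell look-alikes from the thing itself.
- ctrl.boxes_of(camera, label): "rect" ([left, top, width, height] in pixels, round what is visible of it).
- ctrl.outline_of(camera, label): "mask" (420x560 bool, what is visible of it) and "rect" ([left, top, width, height] in pixels, round what is visible of it).
The state is a dict: "t": time; "q": joint angles; "dq": joint speeds; "effort": joint torques, N m; "tool_pos": TCP position; "tool_rot": TCP orientation; "contact_force": force on the tool from outside, world axes, zero at the start; "wrist_torque": the same for the moment, N m; "opening": finger opening in m.
Only numpy, scipy, OpenCV 4.12 (cv2) and the standard library are available. Lean on these libraries where they do the work, as an engineer would, in place of code of your own. Each camera call takes 0.05 s, during which the arm holds its last target. There are 200 camera calls.

TASK

Get the table ready for photographing the brass balance weights: loosen the lock knob of the phone stand, swing its head clockwise by the pan handle to the 30 degree mark, so that it faces the photo board, and tighten the knob fully again. Then take the phone out of its charging dock, press the stand's sprung jaw back and set the phone upright in the holder, down on the rail between both jaws, lens or screen to the board as you like. Stand all the weights there are on the photo board, upright, with a clear gap between them, the big ones (40 mm or more across) on its back half, away from the phone stand, and the small ones (30 mm or less) on its front half; leave everything else on the table where it is and do not let the phone tip over.

Things in the scene. Friction and masses are not known exactly. Their poses are not given: they have to be found in the camera images.
- stand: Fixed dark base of the phone stand: a disc 164 mm in diameter, 33 mm high; origin at the centre of its underside, on the upright turning axis. White degree lines on its top rim every 15 degrees, the multiples of 30 long (18 mm), the others short (9 mm); the zero line points along the base's +y and has a white dot at its inner end.
- pan (a joint): Angle of the turning head on the base, rad: 0 with its red index line on the zero line, growing CLOCKWISE seen from above (-1.2 to 1.2). The 30 degree mark, clockwise of zero, is 0.524; there the holder faces the photo board. It turns with light friction (0.15 N m and damping) and stays where it is left; with the lock tight it is clamped (about 1.5 N m).
- index_line (a point): Red index line on the rim of the turning head, 59 mm from the turning axis, 47 mm above the table; it points straight out at the degree lines. Axes of the head: x from the turning axis towards the phone holder (the way the phone will face), y out along the index line, z up.
- handle_grip (a point): Middle of the upright round rubber grip at the end of the head's pan handle: diameter 20 mm, from 52 to 104 mm above the table, this point at 82 mm, 140 mm from the turning axis on the side away from the phone holder (head -x). Carry it in an arc about the turning axis; being round it turns between the fingers. Axes as the head's.
- lock_grip (a point): Middle of the black T-shaped lock knob's bar: 52 mm long (this point's x), 13 mm wide, 24 mm tall, from 59 to 83 mm above the table, this point at 71 mm. Its upright axis (z) stands on the head 60 mm from the turning axis towards the pan handle, 80 mm short of the handle grip, and rides with the head. At lock = 0 the bar lies along the head's x.
- lock (a joint): Turn of the lock knob, rad: 0 = fully tight at its stop (turned clockwise seen from above), growing anticlockwise as it is loosened, up to 1.7. The screw lets go of the base at about 0.75; below that it clamps, tighter towards 0. Turning it takes about 0.15 N m.
- holder (a point): Top of the phone holder's rail, midway between the jaws as they stand with the phone in; 88 mm above the table, 30 mm in front of the turning axis. x points forward (the way the phone faces), y to the sprung jaw, z up. The rail is a black bar 22 mm wide along y with a jaw at each end and no back plate: in front of it and behind it there is free space for fingers.
- fixed_jaw (a point): Middle of the fixed jaw's inner face, at y = -75 mm of holder; the jaw is 22 mm high above the rail (top 110 mm above the table). Each jaw has two rubber lips that reach 8 mm from its inner face towards the other jaw, 14 mm apart in x; the phone's end goes between them. Axes as holder.
- jaw_face (a point): Middle of the sprung jaw's inner face, 111 mm above the table. The jaw stands 45 mm above the rail (top 133 mm above the table), twice as high as the fixed jaw, so a phone held upright just above the fixed jaw can press it back with its end and then go down between the jaws. Lips as on the fixed jaw. Axes as holder.
- jaw (a joint): Travel of the sprung jaw, m: 0 at rest (inner face at y = +62 mm of holder, ends of the lips at +54 mm), growing as it is pressed outward (+y of holder), to 0.032 at most; 0.013 with the phone in. Spring force 3 N at rest, 5 N with the phone in, 8 N at the end.
- phone_mid (a point): Centre of the phone: a black slab 150 mm long (its y), 72 mm tall (its z), 9 mm thick (its x, lens on the +x face), 180 g. It stands upright on its long edge in a fixed white charging dock (100 x 60 mm, 26 mm high, floor 10 mm above the table, slot 16 mm wide) and lifts straight out. In the holder it stands the same way, its centre 36 mm above the rail.
- board_mid (a point): Middle of the top face of the grey folding photo board that lies fixed on the table: 230 mm (its x) by 240 mm (its y), 5 mm thick. The seam of its two panels runs along its x through this point; +y is the front half, on the phone stand's side, -y the back half.
- w500_mid (a point): Centre, half-way up, of the largest squat brass balance weight: a cylinder 50 mm in diameter and 29 mm high with a neck and a knob 31 mm wide on it, 46 mm tall in all; stands upright (z up), somewhere to the right of the board. Absent (None) in some runs.
- w200a_mid (a point): Centre, half-way up, of the first of two equal middle-sized squat brass balance weights: a cylinder 40 mm in diameter and 23 mm high with a neck and a knob 25 mm wide on it, 37 mm tall in all; stands upright (z up), somewhere to the right of the board. Absent (None) in some runs.
- w200b_mid (a point): Centre, half-way up, of the second of two equal middle-sized squat brass balance weights: a cylinder 40 mm in diameter and 23 mm high with a neck and a knob 25 mm wide on it, 37 mm tall in all; stands upright (z up), somewhere to the right of the board. Absent (None) in some runs.
- w100_mid (a point): Centre, half-way up, of the second smallest squat brass balance weight: a cylinder 30 mm in diameter and 17 mm high with a neck and a knob 19 mm wide on it, 27 mm tall in all; stands upright (z up), somewhere to the right of the board. Absent (None) in some runs.
- w50_mid (a point): Centre, half-way up, of the smallest squat brass balance weight: a cylinder 24 mm in diameter and 13 mm high with a neck and a knob 15 mm wide on it, 21 mm tall in all; stands upright (z up), somewhere to the right of the board. Absent (None) in some runs.
- syrup: Bystander, not to be disturbed: amber glass bottle, diameter 56, 120 tall, white cap (mm); origin at the centre of its underside.
- jam: Bystander, not to be disturbed: glass jar, diameter 72, 90 tall, green lid (mm); origin at the centre of its underside.
- mug: Bystander, not to be disturbed: blue mug, diameter 80, 90 tall (mm); origin at the centre of its underside.
- cap: Bystander, not to be disturbed: black plastic screw cap, diameter 38, 16 high (mm); origin at the centre of its underside.
- teaspoon: Bystander, not to be disturbed: steel spoon, 140 long, lying flat (mm); origin under it.
- lens_brush: Bystander, not to be disturbed: small brush, 150 long, lying flat (mm); origin under it.
- tweezers: Bystander, not to be disturbed: steel tweezers, 110 long, lying flat (mm); origin at the centre of its underside.
Mind the look-alikes: they are no part of the job. Leave any red look-alike of the part that bears phone_mid alone.

How it is judged:
By the outcome, as a careful person would: the job done as asked, in the order asked, and still so for the second after the job is handed in, with the robot touching nothing.
Of w500, w200a, w200b, w100, w50 only 3 to 5 are there at a start; the rules pass over those that are not, and their reading is None.
At some moment in a run one of w500, w200a, w200b, w100, w50 may be knocked a few centimetres aside while the robot is not near it.
It also fails if it takes over 208 s, if anything falls off the work surface, if the arm or the gripper's body presses on something with over 40 N, if the wrist force passes 120 N, or if a joint passes its speed limit or range.

## Working session

There is one attempt and no reset: what is moved stays moved. The work goes in short steps, Python scripts to look and compute and a shell command to move; the robot and the scene stay as the last step left them, time stands still between calls to the robot, and variables do not carry over. Pictures are saved under pics/ and viewed, about 12 in all and at most 16, crops included, and the job is handed in when it is done.

```bash
mkdir -p pics; ls
cat > h.py <<'E'
import numpy as np, cv2
from station import ctrl
from scipy.spatial.transform import Rotation as Ro
def save(cam,name,crop=None,s=1):
    im=ctrl.get_image(cam)[:,:,::-1]
    if crop: x,y,w,h=crop; im=im[y:y+h,x:x+w]
    if s!=1: im=cv2.resize(im,None,fx=s,fy=s,interpolation=cv2.INTER_CUBIC)
    cv2.imwrite('pics/'+name,im)
def ray(cam,u,v):
    c=ctrl.calibration(cam); d=np.array([(u-c['cx'])/c['fx'],(v-c['cy'])/c['fy']]); p=d.copy()
    for _ in range(20): p=d/(1+c['k1']*(p@p))
    R=np.array(c['R']);t=np.array(c['t']); return -R.T@t, R.T@np.array([p[0],p[1],1])
def atz(cam,u,v,z):
    o,d=ray(cam,u,v); return o+d*(z-o[2])/d[2]
def proj(cam,X):
    c=ctrl.calibration(cam); X=np.array(c['R'])@np.array(X)+np.array(c['t']); p=X[:2]/X[2]; p=p*(1+c['k1']*(p@p))
    return np.array([c['fx']*p[0]+c['cx'],c['fy']*p[1]+c['cy']])
def st():
    o=ctrl.get_obs(); R=Ro.from_rotvec(o['tool_rot']).as_matrix()
    print('t',round(o['t'],2),'tcp',np.round(o['tool_pos'],4),'x',np.round(R[:,0],3),'y',np.round(R[:,1],3),'z',np.round(R[:,2],3),'F',np.round(o['contact_force'],1),'op',round(o['opening'],4),'q',np.round(o['q'],2))
    return np.array(o['tool_pos']),R
def to(p,yaw=None):
    "shift in tool mm to reach world tcp p; turn to have tool y axis at world yaw (mod pi)"
    x,R=st(); d=R.T@(np.array(p)-x)*1000; s='shift %s'%np.round(d,1)
    if yaw is not None:
        y=np.arctan2(R[1,1],R[0,1]); a=(yaw-y+np.pi/2)%np.pi-np.pi/2; s+=' turn %.3f (q6 %.2f)'%(-a,ctrl.get_obs()['q'][5])
    print(s)
E
python3 - <<'E'
from h import *
save('top','a.png',s=1.4); save('scene','b.png',s=1.4)
st(); print(ctrl.grip_point_offset)
for c in('top','scene'):
    o,d=ray(c,280,210); print(c,o,d/np.linalg.norm(d))
E
```

```text
pics
t 0.1 tcp [ 0.2146 -0.5864  0.2302] x [0.939 0.344 0.   ] y [ 0.344 -0.939 -0.002] z [-0.     0.002 -1.   ] F [ 0.5  1.3 -0.9] op 0.0854 q [-1.34  0.05  1.61  0.    1.48 -0.12]
0.0187
top [ 0.2947235  -0.00224883  1.7024947 ] [ 0.14526642  0.02117264 -0.98916601]
scene [ 1.32716827 -0.03373701  0.96249926] [-0.66004767  0.01842457 -0.75099774]
```

View pics/a.png

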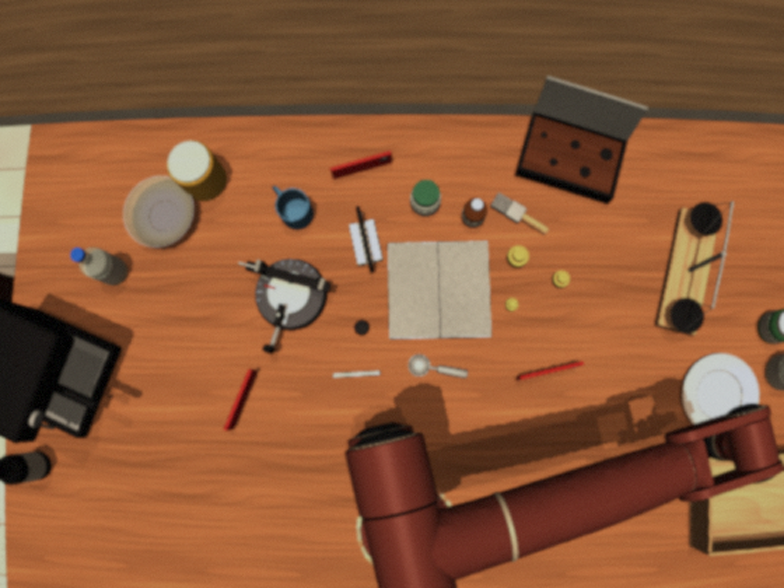

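View pics/b.png

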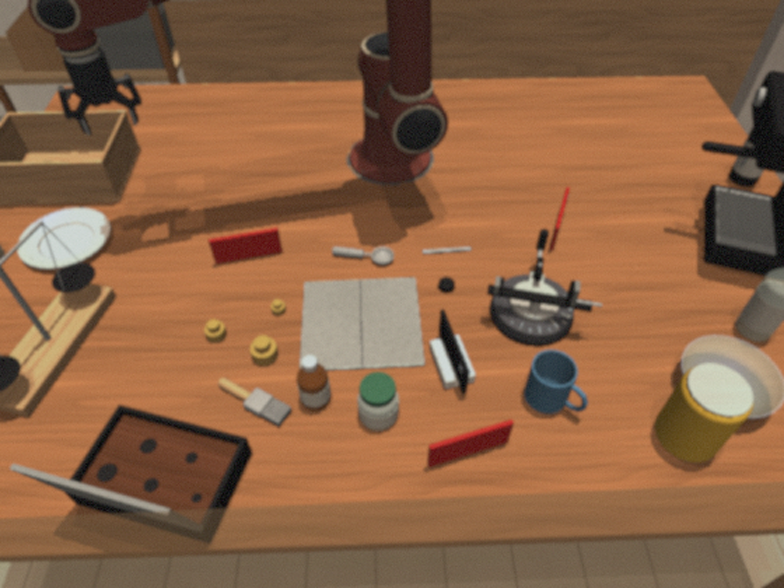

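Top view (pixels ÷1.4): stand at (291,293), handle toward (270,345), holder bar above the hub, dock and phone at (366,240), board at (440,290), and three weights at (518,256), (562,279) and (512,304). The red slabs are look-alikes.

```bash
cat > m.py <<'E'
from h import *
a=ctrl.get_image('top'); 
for n in ['stand','pan','index_line','handle_grip','lock_grip','holder','jaw_face','fixed_jaw','phone_mid','board_mid','w500_mid','w200a_mid','w100_mid','w50_mid']:
    for cam in ('top','scene'):
        if n=='stand': ctrl.get_image(cam)
        print(n,cam,[(np.round(b['rect'],0).astype(int).tolist(),round(b['conf'],2)) for b in ctrl.boxes_of(cam,n)[:4]])
big=cv2.resize(a[165:265,160:310][:,:,::-1],None,fx=5,fy=5,interpolation=cv2.INTER_CUBIC); cv2.imwrite('pics/c.png',big)
E
python3 m.py
```

```text
stand top [([172, 182, 67, 72], 0.92)]
stand scene [([349, 164, 82, 83], 0.68), ([346, 163, 78, 66], 0.47)]
pan top [([174, 184, 62, 70], 0.59)]
pan scene [([348, 165, 76, 62], 0.67)]
index_line top [([174, 186, 61, 67], 0.64)]
index_line scene [([348, 164, 79, 69], 0.63)]
handle_grip top [([170, 185, 68, 71], 0.65)]
handle_grip scene [([347, 164, 81, 62], 0.77)]
lock_grip top []
lock_grip scene [([212, 256, 26, 36], 0.59), ([379, 186, 7, 11], 0.54), ([146, 230, 16, 15], 0.46)]
holder top [([172, 186, 60, 66], 0.61)]
holder scene [([348, 162, 82, 69], 0.93)]
jaw_face top []
jaw_face scene [([403, 200, 11, 19], 0.59)]
fixed_jaw top [([176, 186, 58, 67], 0.75)]
fixed_jaw scene [([346, 162, 82, 66], 0.62), ([238, 179, 44, 7], 0.62)]
phone_mid top [([235, 111, 44, 16], 0.9), ([196, 218, 8, 14], 0.69), ([258, 147, 8, 47], 0.63), ([160, 261, 22, 46], 0.61)]
phone_mid scene [([312, 223, 24, 56], 0.91), ([146, 161, 54, 29], 0.81), ([349, 164, 81, 84], 0.44)]
board_mid top [([277, 170, 76, 72], 0.71), ([290, 254, 43, 17], 0.24)]
board_mid scene [([216, 199, 86, 62], 0.92), ([347, 166, 83, 65], 0.68)]
w500_mid top [([362, 174, 14, 19], 0.77), ([169, 183, 67, 73], 0.44)]
w500_mid scene [([180, 239, 20, 24], 0.53)]
w200a_mid top []
w200a_mid scene [([145, 229, 18, 18], 0.71), ([344, 163, 82, 68], 0.38)]
w100_mid top []
w100_mid scene [([235, 177, 44, 9], 0.59), ([192, 212, 10, 13], 0.49)]
w50_mid top [([174, 186, 61, 69], 0.51)]
w50_mid scene []
```

View pics/c.png

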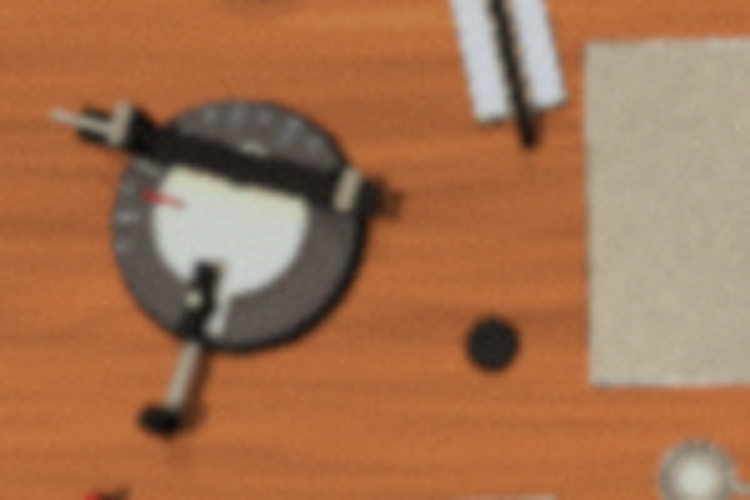

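```bash
cat >> h.py <<'E'
def rect(cam,im,c,z,half,n):
    "rectified patch at height z: up=+x, left=+y"
    g=np.linspace(half,-half,n); out=np.zeros((n,n,2),np.float32)
    for i,gx in enumerate(g):
        for j,gy in enumerate(g): out[i,j]=proj(cam,[c[0]+gx,c[1]+gy,z])
    return cv2.remap(im,out[...,0],out[...,1],cv2.INTER_CUBIC)
E
python3 - <<'E'
from h import *
px=lambda u,v:(160+u/5,165+v/5)
for n,u,v,z in [('disc',239,225,.033),('handle',160,418,.104),('lock',203,298,.083),('lockA',208,265,.083),('lockB',192,330,.083),('idxout',145,193,.047),('idxin',185,206,.047),('sj',125,120,.133),('fj',350,190,.11)]:
    print(n,np.round(atz('top',*px(u,v),z),4))
c=atz('top',*px(239,225),.033); t=ctrl.get_image('top'); s=ctrl.get_image('scene')
A=rect('top',t,c,.033,.1,390);B=rect('scene',s,c,.033,.1,390)
cv2.imwrite('pics/d.png',np.hstack([A,B])[:,:,::-1])
for cam,im in(('top',t),('scene',s)):
    h=cv2.cvtColor(im,cv2.COLOR_RGB2HSV); m=cv2.inRange(h,(18,110,90),(32,255,255))
    n,l,stt,ce=cv2.connectedComponentsWithStats(m)
    for i in range(1,n):
        if 15<stt[i,4]<900: print(cam,stt[i],np.round(ce[i],1),np.round(atz(cam,*ce[i],.02),3))
E
```

```text
disc [0.5395 0.2696 0.033 ]
handle [0.4079 0.3048 0.104 ]
lock [0.4855 0.2833 0.083 ]
lockA [0.5066 0.2807 0.083 ]
lockB [0.4651 0.2898 0.083 ]
idxout [0.5584 0.3298 0.047 ]
idxin [0.5499 0.3032 0.047 ]
sj [0.5906 0.3267 0.133 ]
fj [0.5504 0.1879 0.11  ]Traceback (most recent call last):
  File "<stdin>", line 6, in <module>
  File "h.py", line 32, in rect
    for j,gy in enumerate(g): out[i,j]=proj(cam,[c[0]+gx,c[1]+gy,z])
                                       ~~~~^^^^^^^^^^^^^^^^^^^^^^^^^
  File "h.py", line 16, in proj
    c=ctrl.calibration(cam); X=np.array(c['R'])@np.array(X)+np.array(c['t']); p=X[:2]/X[2]; p=p*(1+c['k1']*(p@p))
ValueError: time passes only in moves, steps and waits
```

Too many calibration calls; I'll cache the calibration.

```bash
sed -i 's/ctrl\.calibration(cam)/CAL(cam)/; ' h.py; sed -i '3a import functools\nCAL=functools.cache(ctrl.calibration)' h.py
python3 - <<'E'
from h import *
c=np.array([.5395,.2696]); t=ctrl.get_image('top'); s=ctrl.get_image('scene')
A=rect('top',t,c,.033,.1,390);B=rect('scene',s,c,.033,.1,390)
cv2.imwrite('pics/d.png',np.hstack([A,B])[:,:,::-1])
for cam,im in(('top',t),('scene',s)):
    h=cv2.cvtColor(im,cv2.COLOR_RGB2HSV); m=cv2.inRange(h,(18,110,90),(32,255,255))
    n,l,stt,ce=cv2.connectedComponentsWithStats(m)
    for i in range(1,n):
        if 15<stt[i,4]<900: print(cam,stt[i],np.round(ce[i],1),np.round(atz(cam,*ce[i],.02),3))
E
```

```text
top [122 107  31  32 150] [140.1 125.9] [0.833 0.517 0.02 ]
top [373 153  18  12  59] [381.7 158.8] [ 0.715 -0.306  0.02 ]
top [497 167  14  22 174] [503.7 177.8] [ 0.653 -0.73   0.02 ]
top [362 175  16  16 192] [369.7 182.6] [ 0.634 -0.263  0.02 ]
top [395 193  12  12 120] [400.5 198.7] [ 0.58  -0.365  0.02 ]
top [361 213   9   9  69] [365. 217.] [ 0.519 -0.245  0.02 ]
top [507 327   7   4  20] [510.1 328.6] [ 0.145 -0.729  0.02 ]
top [508 331  17   9 105] [515.2 334.7] [ 0.124 -0.747  0.02 ]
top [523 379  15   3  23] [529.7 380.3] [-0.032 -0.8    0.02 ]
top [525 392  14   3  20] [531.3 393.2] [-0.077 -0.806  0.02 ]
scene [ 26 114  14   4  26] [ 32.8 115.5] [ 0.014 -0.89   0.02 ]
scene [ 31 215  15  15  61] [ 39.3 222.6] [ 0.523 -0.697  0.02 ]
scene [194 214   9  10  72] [198.  218.6] [ 0.524 -0.246  0.02 ]
scene [ 43 217  26  34 117] [ 55.5 230.3] [ 0.553 -0.642  0.02 ]
scene [ 36 223  14  18  47] [ 42.5 231.4] [ 0.556 -0.677  0.02 ]
scene [146 228  15  15 154] [152.8 234.9] [ 0.579 -0.366  0.02 ]
scene [ 12 238  17  18  85] [ 21.  245.9] [ 0.605 -0.719  0.02 ]
scene [179 240  19  21 269] [187.8 249. ] [ 0.631 -0.264  0.02 ]
scene [ 21 250  11  10  27] [ 25.6 254.1] [ 0.633 -0.697  0.02 ]
scene [ 24 251  18  25  77] [ 31.3 264.5] [ 0.668 -0.67   0.02 ]
```

View pics/d.png

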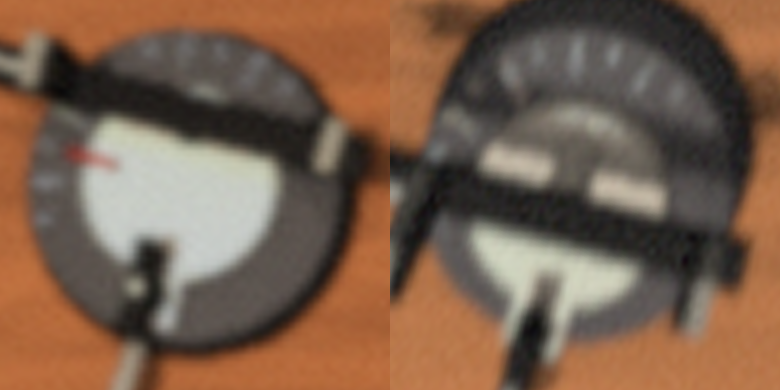

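```bash
cat > m2.py <<'E'
from h import *
c=np.array([.5395,.2696]); t=ctrl.get_image('top'); s=ctrl.get_image('scene')
for cam,im in(('top',t),('scene',s)):
    g=cv2.cvtColor(im,cv2.COLOR_RGB2GRAY); hsv=cv2.cvtColor(im,cv2.COLOR_RGB2HSV)
    for r0,r1 in((.073,.081),(.064,.071)):
        row=[]
        for a in range(-120,80,3):
            v=[]
            for r in np.arange(r0,r1,.002):
                p=proj(cam,[c[0]+r*np.cos(np.radians(a)),c[1]-r*np.sin(np.radians(a)),.033]).astype(np.float32)
                v.append(cv2.getRectSubPix(g,(1,1),tuple(map(float,p)))[0,0])
            row.append(int(np.mean(v)))
        print(cam,r0,row)
    # board: low saturation region near centre
    k=proj(cam,[.54,0,.005]).astype(int); m=cv2.inRange(hsv,(0,0,90),(40,95,255))
    n,l,stt,ce=cv2.connectedComponentsWithStats(cv2.morphologyEx(m,cv2.MORPH_CLOSE,np.ones((5,5))))
    i=l[k[1],k[0]]
    if i==0: i=l[k[1],k[0]+8]
    cs,_=cv2.findContours((l==i).astype(np.uint8),0,1); r=cv2.minAreaRect(np.array([atz(cam,*q[0],.005)[:2]*1000 for q in max(cs,key=len)],np.float32)); print('board',cam,r)
    for b in ctrl.outline_of(cam,'phone_mid')[:4]:
        y,x=np.nonzero(b['mask']); print('phone',cam,round(b['conf'],2),b['rect'],np.median(im[y,x],0) if len(y) else 0, 'x0..', len(y))
        if len(y)>30 and cam=='top':
            for z in(.08,):
                q=np.array([atz(cam,u,v,z)[:2]*1000 for u,v in zip(x,y)],np.float32); print('   ',z,cv2.minAreaRect(q))
A=cv2.resize(t[140:205,240:290],None,fx=7,fy=7,interpolation=cv2.INTER_CUBIC); B=cv2.resize(s[215:285,300:350],None,fx=6.5,fy=6.5,interpolation=cv2.INTER_CUBIC)
cv2.imwrite('pics/e.png',np.hstack([A,B[:455]])[:,:,::-1])
E
python3 m2.py
```

```text
top 0.073 [82, 80, 82, 83, 80, 82, 91, 97, 90, 83, 85, 103, 110, 94, 83, 85, 88, 85, 77, 77, 91, 86, 52, 30, 26, 28, 28, 31, 38, 55, 73, 79, 82, 89, 98, 96, 88, 87, 95, 99, 92, 84, 87, 91, 89, 81, 79, 84, 96, 94, 81, 75, 78, 84, 81, 71, 66, 66, 59, 53, 70, 106, 129, 127, 109, 85, 63]
top 0.064 [83, 84, 83, 82, 83, 82, 85, 86, 85, 84, 88, 92, 97, 91, 86, 84, 81, 80, 81, 83, 94, 95, 77, 55, 42, 34, 31, 31, 30, 31, 38, 51, 63, 73, 78, 80, 83, 87, 91, 90, 85, 83, 84, 85, 84, 82, 84, 90, 96, 94, 86, 82, 86, 90, 87, 81, 76, 69, 58, 41, 32, 40, 61, 87, 112, 121, 109]
board top ((585.2166748046875, -29.33941650390625), (290.5083312988281, 331.2456359863281), 1.3383034467697144)
phone top 0.84 [158.6, 260.8, 22.6, 48.1] [104.  30.  23.] x0.. 358
    0.08 ((292.3341369628906, 372.4045104980469), (26.917484283447266, 151.1531219482422), 67.65318298339844)
phone top 0.59 [234.3, 106.8, 45.7, 21.5] [83. 22. 17.] x0.. 359
    0.08 ((840.553466796875, 106.60411834716797), (28.789852142333984, 146.30276489257812), 16.092899322509766)
phone top 0.43 [368.8, 259.5, 43.9, 9.5] [171.  43.  33.] x0.. 107
[... 385 characters left out ...]
 47, 44, 40, 39, 38]
scene 0.064 [113, 112, 108, 101, 94, 84, 72, 56, 43, 37, 36, 32, 31, 29, 34, 54, 70, 83, 92, 103, 102, 89, 72, 58, 53, 49, 49, 56, 77, 101, 98, 88, 89, 93, 93, 92, 93, 99, 116, 123, 104, 93, 92, 102, 110, 96, 92, 96, 109, 117, 100, 91, 92, 97, 105, 102, 93, 88, 79, 76, 70, 63, 51, 49, 46, 48, 49]
board scene ((581.4266967773438, -46.72489929199219), (286.7768249511719, 300.002197265625), 1.3438183069229126)
phone scene 0.89 [147.7, 162.5, 48.1, 24.6] [99. 29. 27.] x0.. 948
phone scene 0.81 [312.4, 219.7, 22.7, 58.9] [38. 34. 32.] x0.. 554
phone scene 0.68 [305.7, 302.6, 61.9, 30.3] [99. 30. 28.] x0.. 929
phone scene 0.24 [351.1, 161.5, 70.8, 85.9] [84. 78. 71.] x0.. 2958
```

View pics/e.png

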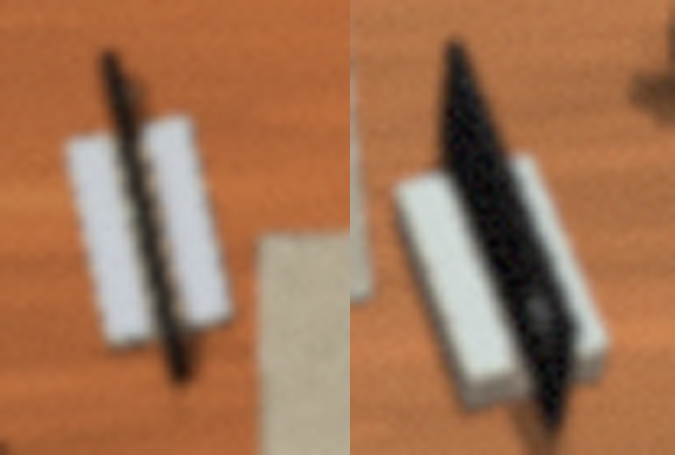

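```bash
cat > m3.py <<'E'
from h import *
from scipy.optimize import minimize
import itertools
def comb(cams,c0):
    ims={k:cv2.GaussianBlur(cv2.cvtColor(ctrl.get_image(k),cv2.COLOR_RGB2GRAY).astype(np.float32),(0,0),.6) for k in cams}
    for cam,im in ims.items():
        rng=[(-115,-78),(-30,45)] if cam=='top' else [(-45,50)]
        best=[]
        for dx,dy in itertools.product(np.arange(-.006,.0061,.002),repeat=2):
            aa=np.concatenate([np.arange(a,b,1.) for a,b in rng]); r=np.arange(.074,.0811,.0015)
            P=[[proj(cam,[c0[0]+dx+q*np.cos(np.radians(a)),c0[1]+dy-q*np.sin(np.radians(a)),.033]) for q in r] for a in aa]
            P=np.array(P,np.float32); v=cv2.remap(im,P[...,0],P[...,1],cv2.INTER_LINEAR).mean(1)
            v=v-cv2.blur(v.reshape(-1,1),(1,15)).ravel()
            s=(v*np.exp(1j*np.radians(aa*24))).mean(); best.append((abs(s),np.degrees(np.angle(s))/24%15,dx,dy))
        best.sort(reverse=True); print(cam,[np.round(b,4).tolist() for b in best[:5]])
if __name__=='__main__':
    comb(('top','scene'),(.542,.270))
    k=np.array([(388,242),(488,240),(491,338),(390,339)])/1.4
    q=np.array([atz('top',*p,.005) for p in k]); print('board',q.round(4),q.mean(0))
    q=np.array([atz('top',240+u/7,140+v/7,.026) for u,v in[(66,140),(188,118),(232,318),(112,346)]]);print('dock',q.round(4),q.mean(0), np.linalg.norm(q-np.roll(q,1,0),axis=1))
    q=np.array([atz('top',240+u/7,140+v/7,.082) for u,v in[(108,52),(180,380)]]);print('phone',q,q.mean(0),np.linalg.norm(q[1]-q[0]),np.degrees(np.arctan2(*(q[0]-q[1])[1::-1])))
    print('redslab end',atz('top',181,263,.075))
E
python3 m3.py
```

```text
top [[3.316, 8.5559, -0.006, -0.002], [3.1707, 9.1396, -0.006, 0.0], [3.0968, 7.8716, -0.006, -0.004], [2.8841, 7.6612, -0.004, -0.004], [2.8028, 8.4147, -0.004, -0.002]]
scene [[4.3319, 12.6234, -0.004, 0.0], [4.2872, 13.9838, -0.004, 0.002], [4.2433, 11.2376, -0.004, -0.002], [4.1808, 9.8254, -0.004, -0.004], [4.1347, 0.3873, -0.004, 0.004]]
board [[ 0.6696  0.0442  0.005 ]
 [ 0.6749 -0.1952  0.005 ]
 [ 0.4399 -0.1985  0.005 ]
 [ 0.4375  0.0383  0.005 ]] [ 0.55549587 -0.07778332  0.005     ]
dock [[0.7088 0.1361 0.026 ]
 [0.7194 0.0782 0.026 ]
 [0.6226 0.0566 0.026 ]
 [0.6092 0.1129 0.026 ]] [0.66500743 0.0959308  0.026     ] [0.10222887 0.05888589 0.09920582 0.05790712]
phone [[0.73668497 0.11272367 0.082     ]
 [0.58303111 0.07799418 0.082     ]] [0.65985804 0.09535893 0.082     ] 0.15752982946320834 12.736225929290214
redslab end [0.36411498 0.34451087 0.075     ]
```

```bash
python3 -c "
from h import *
to([.4855,.2833,.25],np.radians(-105))"
```

```text
t 2.15 tcp [ 0.2148 -0.5869  0.2313] x [ 0.939  0.344 -0.   ] y [ 0.344 -0.939  0.   ] z [ 0. -0. -1.] F [-0.1 -0.  -0.4] op 0.0854 q [-1.34  0.05  1.61 -0.    1.48 -0.12]
shift [ 553.3 -724.2  -18.7] turn 0.613 (q6 -0.12)
```

```bash
python3 -m creep '[[0,280,-360,-19,0.3],[0,280,-360,-19,0.3],[0,280,-360,-19,0.3],[0,280,-360,-19,0.3],[0,280,-360,-19,0.3],[0,280,-360,-19,0.3],[0,280,-360,-19,0.3],[0,280,-360,-19,0.3],[0,280,-360,-19,0.3],[0,280,-360,-19,0.3],[0,280,-360,-19,0.3],[0,280,-360,-19,0.3]]'; python3 -m creep '[[0,100,-300,0,0.31],[0,100,-300,0,0.31],[0,150,-350,0,0.31],[0,150,-350,0,0.31],[0,150,-350,0,0.31],[0,150,-350,0,0.31],[0,150,-350,0,0.31],[0,150,-350,0,0.31],[0,150,-350,0,0.31],[0,150,-350,0,0.31],[0,150,-350,0,0.31],[0,150,-350,0,0.31]]'; python3 -c "
from h import *
to([.4855,.2833,.14],np.radians(-105))"
```

```text
t: 3.15
tool_pos: [0.3557, -0.1472, 0.2511]
tool_rot: [-3.139, -0.095, -0.005]
contact_force: [0.8, -0.3, 0.0]
opening: 0.0855
t: 4.15
tool_pos: [0.4863, 0.2053, 0.2498]
tool_rot: [3.115, -0.402, -0.002]
contact_force: [-0.4, 0.2, -1.3]
opening: 0.0859
t 4.15 tcp [0.4863 0.2053 0.2498] x [ 0.967 -0.254 -0.001] y [-0.254 -0.967  0.001] z [-0.001 -0.001 -1.   ] F [-0.4  0.2 -1.3] op 0.0859 q [ 0.26 -0.19  1.81 -0.    1.52  2.09]
shift [-20.5 -75.4 109.8] turn 0.005 (q6 2.09)
```

```bash
python3 -m creep '[[0,-20,-75,60,0],[0,-20,-75,60,0],[0,-20,-75,150,0],[0,-20,-75,150,0],[0,-20,-75,192,0],[0,-20,-75,192,0],[255,-20,-75,192,0],[255,-20,-75,192,0],[255,-20,-75,192,0],[255,-20,-75,192,0],[255,-20,-75,192,0],[255,-20,-75,192,0]]' 40;python3 -m creep '[[255,0,0,0,0],[255,0,0,0,0],[255,0,0,0,0]]'; python3 -c "
from h import *
st(); save('scene','f.png',(330,140,110,120),5)"
```

```text
t: 5.15
tool_pos: [0.4892, 0.2874, 0.0622]
tool_rot: [-3.1, 0.407, -0.011]
contact_force: [2.7, 15.6, -0.3]
opening: 0.0126
t: 5.4
tool_pos: [0.489, 0.2865, 0.0622]
tool_rot: [-3.105, 0.401, -0.012]
contact_force: [2.2, 12.6, -0.4]
opening: 0.0124
t 5.4 tcp [0.489  0.2865 0.0622] x [ 0.967 -0.254  0.006] y [-0.254 -0.967 -0.012] z [ 0.009  0.01  -1.   ] F [ 2.2 12.6 -0.4] op 0.0124 q [0.4  0.07 1.89 0.01 1.17 2.22]
```

View pics/f.png

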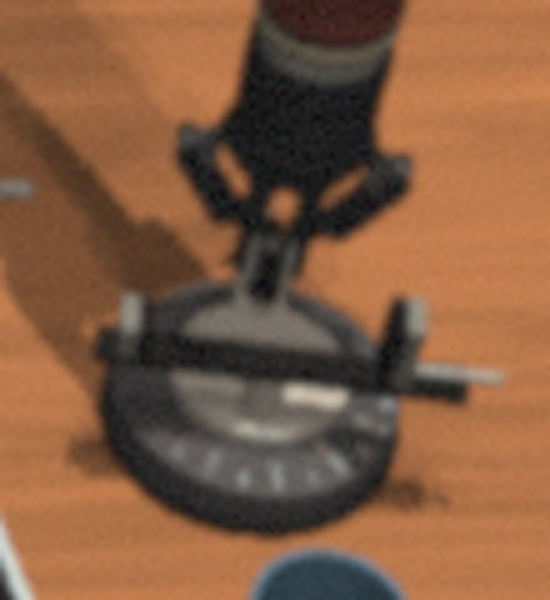

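The knob is gripped (12.5 mm opening), with the scene crop showing the fingers on the bar. I'll null the side force, then loosen.

```bash
python3 -m creep '[[255,0,-4,0,0],[255,0,-4,0,0],[255,0,-4,0,0]]' 60; python3 -c "
from h import *
st()"; python3 -m creep '[[255,0,0,0,-0.12],[255,0,0,0,-0.24],[255,0,0,0,-0.36],[255,0,0,0,-0.48],[255,0,0,0,-0.6],[255,0,0,0,-0.72],[255,0,0,0,-0.84],[255,0,0,0,-0.96],[255,0,0,0,-1.08],[255,0,0,0,-1.2],[255,0,0,0,-1.3],[255,0,0,0,-1.3]]';python3 -c "
from h import *
st()"
```

```text
t: 5.7
tool_pos: [0.4892, 0.2878, 0.0622]
tool_rot: [-3.112, 0.402, -0.008]
contact_force: [-0.7, 2.3, 5.8]
opening: 0.0119
t 5.7 tcp [0.4892 0.2878 0.0622] x [ 0.967 -0.254  0.005] y [-0.254 -0.967 -0.004] z [ 0.006  0.003 -1.   ] F [-0.7  2.3  5.8] op 0.0119 q [0.4  0.08 1.88 0.   1.17 2.23]
t: 6.7
tool_pos: [0.487, 0.2879, 0.0621]
tool_rot: [-2.72, -1.565, -0.002]
contact_force: [-9.3, 2.4, 11.6]
opening: 0.0121
t 6.7 tcp [0.487  0.2879 0.0621] x [0.503 0.864 0.003] y [ 0.864 -0.503 -0.002] z [-0.     0.004 -1.   ] F [-9.3  2.4 11.6] op 0.0121 q [0.4  0.08 1.88 0.   1.18 0.93]
```

```bash
python3 -m creep '[[0,0,0,0,0],[0,0,0,0,0],[0,0,0,0,0],[0,0,0,0,0],[0,0,0,-40,0],[0,0,0,-80,0],[0,0,0,-80,0]]' ; python3 -c "
from h import *
to([.409,.308,.15],np.radians(39))"
```

```text
t: 7.28
tool_pos: [0.4919, 0.2879, 0.1474]
tool_rot: [2.724, 1.561, 0.023]
contact_force: [2.0, 0.8, 0.8]
opening: 0.0852
t 7.28 tcp [0.4919 0.2879 0.1474] x [0.506 0.863 0.012] y [ 0.863 -0.506  0.009] z [ 0.013  0.005 -1.   ] F [2.  0.8 0.8] op 0.0852 q [ 0.4  -0.02  1.83 -0.    1.32  0.93]
shift [-24.5 -81.6  -3.6] turn -1.211 (q6 0.93)
```

```bash
python3 -m creep '[[0,-12,-41,0,-0.12],[0,-24,-82,0,-0.24],[0,-24,-82,0,-0.36],[0,-24,-82,0,-0.48],[0,-24,-82,0,-0.6],[0,-24,-82,0,-0.72],[0,-24,-82,0,-0.84],[0,-24,-82,0,-0.96],[0,-24,-82,0,-1.08],[0,-24,-82,0,-1.2],[0,-24,-82,0,-1.2]]'; python3 -m creep '[[0,0,0,40,0],[0,0,0,80,0],[0,0,0,83,0],[0,0,0,83,0],[255,0,0,83,0],[255,0,0,83,0],[255,0,0,83,0],[255,0,0,83,0],[255,0,0,83,0],[255,0,0,83,0]]' 20; python3 -c "
from h import *
st();save('top','g.png',(150,150,150,110),5)"
```

```text
t: 8.2
tool_pos: [0.4043, 0.3066, 0.1382]
tool_rot: [1.365, 2.829, 0.0]
contact_force: [-0.8, -0.1, 0.0]
opening: 0.0856
t: 9.03
tool_pos: [0.4034, 0.307, 0.0562]
tool_rot: [-1.367, -2.826, 0.001]
contact_force: [-5.9, 0.7, 4.2]
opening: 0.0191
t 9.03 tcp [0.4034 0.307  0.0562] x [-0.621  0.784  0.002] y [ 0.784  0.621 -0.001] z [-0.002  0.    -1.   ] F [-5.9  0.7  4.2] op 0.0191 q [ 0.5  -0.05  2.03  0.    1.17 -0.17]
```

View pics/g.png

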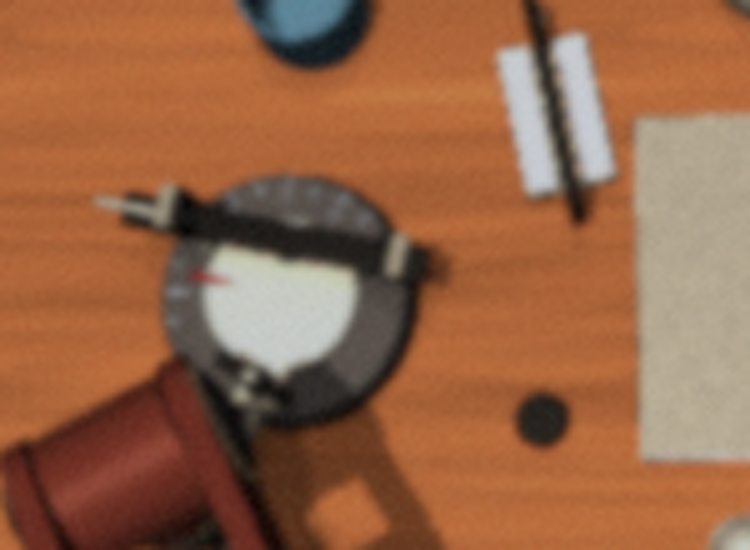

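```bash
python3 -c "
from h import *
p,R=st(); f=lambda a:.14*np.array([-np.cos(a),np.sin(a),0])
for a in np.radians(np.arange(13.3+6.1,87,6.1)): print(np.round(R.T@(f(a)-f(np.radians(13.3)))*1000,0)[:2],end=' ')"
```

```text
t 9.08 tcp [0.4034 0.3071 0.0562] x [-0.621  0.784  0.002] y [ 0.784  0.621 -0.001] z [-0.002  0.001 -1.   ] F [-5.3 -0.8  5.4] op 0.0194 q [ 0.5  -0.05  2.03  0.    1.17 -0.17]
[ 9. 12.] [16. 25.] [22. 39.] [26. 53.] [29. 68.] [30. 83.] [30. 97.] [ 28. 112.] [ 24. 127.] [ 19. 141.] [ 13. 154.] [  5. 167.]
```

```bash
python3 -m creep '[[255,9,12,0,0],[255,16,25,0,0],[255,22,39,0,0],[255,26,53,0,0],[255,29,68,0,0],[255,30,83,0,0],[255,30,97,0,0],[255,28,112,0,0],[255,24,127,0,0],[255,19,141,0,0],[255,13,154,0,0],[255,5,165,0,0]]'; python3 -m creep '[[255,0,0,0,0],[255,0,0,0,0]]'; python3 -c "
from h import *
st();save('top','i.png',(150,150,120,110),5); save('scene','j.png',(330,140,110,120),5)
a=cv2.imread('pics/i.png');b=cv2.imread('pics/j.png')[:550];cv2.imwrite('pics/ij.png',cv2.resize(np.hstack([a,b]),None,fx=.68,fy=.68,interpolation=cv2.INTER_AREA))"
```

```text
t: 10.08
tool_pos: [0.5296, 0.4148, 0.0554]
tool_rot: [-1.367, -2.825, -0.002]
contact_force: [-4.4, 5.4, 1.4]
opening: 0.0196
t: 10.25
tool_pos: [0.5308, 0.4147, 0.0555]
tool_rot: [-1.368, -2.827, -0.005]
contact_force: [0.6, 5.0, -2.0]
opening: 0.0197
t 10.25 tcp [0.5308 0.4147 0.0555] x [-0.62   0.784  0.002] y [0.784 0.62  0.002] z [ 0.     0.003 -1.   ] F [ 0.6  5.  -2. ] op 0.0197 q [ 0.55  0.32  1.62  0.    1.2  -0.12]
```

View pics/ij.png

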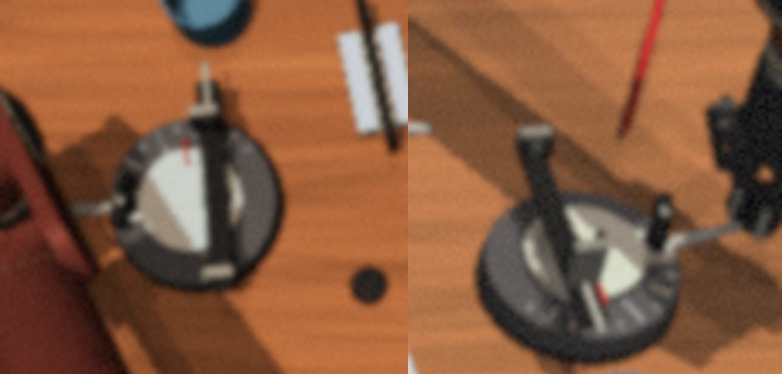

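```bash
cat > m4.py <<'E'
from h import *
def red(show=None):
    out=[]
    for cam in('top','scene'):
        im=ctrl.get_image(cam); h=cv2.cvtColor(im,cv2.COLOR_RGB2HSV).astype(int)
        s=(im[...,0].astype(int)-np.maximum(im[...,1],im[...,2])).astype(float)
        u0=proj(cam,[.605,.270,.047]).astype(int)
        ys,xs=np.mgrid[u0[1]-9:u0[1]+10,u0[0]-9:u0[0]+10]; w=s[ys,xs]
        P=np.array([atz(cam,u,v,.047)[:2] for u,v in zip(xs.ravel(),ys.ravel())])
        ok=(np.hypot(*(P-[.542,.270]).T)<.068)&(np.hypot(*(P-[.542,.270]).T)>.03); ww=(w.ravel()-35).clip(0)*ok
        m=(P*ww[:,None]).sum(0)/ww.sum(); C=((P-m).T*ww)@(P-m)/ww.sum(); e,V=np.linalg.eigh(C); v=V[:,1]*np.sign(V[0,1])
        print(cam,'red centroid',m.round(4),'dir deg cw',round(np.degrees(np.arctan2(-v[1],v[0])),1),'from axis',[round(np.degrees(np.arctan2(-(m[1]-c[1]),m[0]-c[0])),1) for c in((.542,.270),(.5445,.2728))],'std',np.sqrt(e).round(4))
        out.append(rect(cam,im,(.60,.27),.036,.045,390))
    if show: cv2.imwrite('pics/'+show,np.hstack(out)[:,:,::-1])
import sys
red(sys.argv[1] if len(sys.argv)>1 else None)
E
python3 m4.py k.png
```

```text
top red centroid [0.5967 0.2809] dir deg cw -5.2 from axis [np.float64(-11.3), np.float64(-8.8)] std [0.0019 0.0028]
scene red centroid [0.5924 0.2794] dir deg cw -6.5 from axis [np.float64(-10.6), np.float64(-7.9)] std [0.0016 0.0056]
```

View pics/k.png

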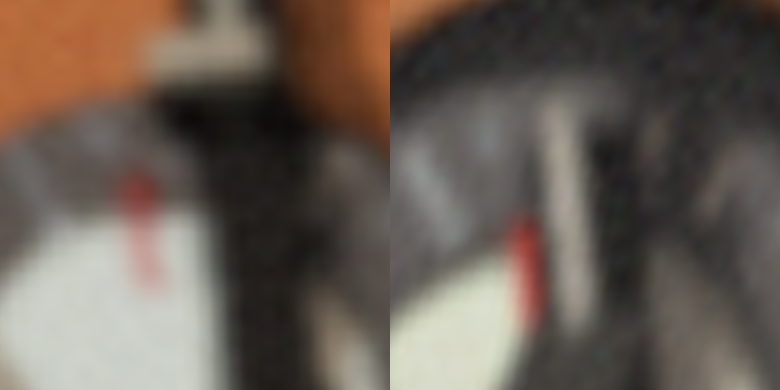

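Index line sits ~7–8° past the 15° short mark (scene crop: zero line (430,190), 15° mark (485,130), red at (525,270)), so ~7° more is needed.

```bash
python3 -m creep '[[255,-3,4,0,0],[255,-5,7,0,0],[255,-8,10,0,0],[255,-10,13.5,0,0],[255,-10,13.5,0,0],[255,-10,13.5,0,0],[255,-10,13.5,0,0]]'; python3 m4.py l.png; python3 -c "
from h import *
st()"
```

```text
t: 11.03
tool_pos: [0.546, 0.4153, 0.0555]
tool_rot: [-1.369, -2.824, -0.003]
contact_force: [-2.6, 4.5, -1.1]
opening: 0.0198
top red centroid [0.5939 0.2753] dir deg cw -4.1 from axis [np.float64(-5.8), np.float64(-2.9)] std [0.0017 0.0048]
scene red centroid [0.5921 0.2743] dir deg cw 2.2 from axis [np.float64(-4.9), np.float64(-1.8)] std [0.0015 0.0058]
t 11.13 tcp [0.546  0.4152 0.0555] x [-0.62   0.785  0.004] y [0.785 0.62  0.   ] z [-0.002  0.003 -1.   ] F [-2.   4.7  0.3] op 0.0195 q [ 0.54  0.35  1.58  0.    1.21 -0.13]
```

View pics/l.png

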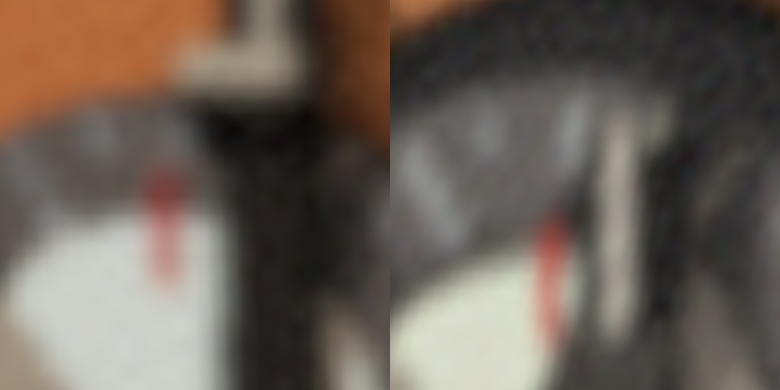

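```bash
python3 -m creep '[[255,-1.5,2,0,0],[255,-1.5,2,0,0],[255,-1.5,2,0,0],[0,-1.5,2,0,0],[0,-1.5,2,0,0],[0,-1.5,2,0,0],[0,-1.5,2,0,0],[0,-1.5,2,-40,0],[0,-1.5,2,-80,0],[0,-1.5,2,-100,0],[0,-1.5,2,-100,0]]'; python3 -c "
from h import *
to([.544,.3345,.155],np.radians(74))"
```

```text
t: 12.05
tool_pos: [0.5532, 0.4157, 0.1637]
tool_rot: [1.365, 2.822, 0.017]
contact_force: [0.7, 0.6, 0.8]
opening: 0.0855
t 12.05 tcp [0.5532 0.4157 0.1637] x [-0.621  0.784 -0.002] y [0.784 0.621 0.013] z [ 0.011  0.006 -1.   ] F [0.7 0.6 0.8] op 0.0855 q [ 0.54  0.24  1.51 -0.    1.37 -0.13]
shift [-57.9 -57.7   8.1] turn -0.622 (q6 -0.13)
```

```bash
python3 -m creep '[[0,-29,-29,0,-0.12],[0,-58,-58,0,-0.24],[0,-58,-58,0,-0.36],[0,-58,-58,0,-0.48],[0,-58,-58,0,-0.6],[0,-58,-58,0,-0.62],[0,-58,-58,0,-0.62]]'; python3 m4.py; python3 -c "
from h import *
to([.544,.3345,.062],np.radians(74))
im=ctrl.get_image('top'); A=rect('top',im,(.545,.30),.07,.1,390); B=rect('scene',ctrl.get_image('scene'),(.545,.30),.08,.1,390); cv2.imwrite('pics/n.png',np.hstack([A,B])[:,:,::-1])"
```

```text
t: 12.63
tool_pos: [0.54, 0.332, 0.1547]
tool_rot: [-0.443, -3.11, 0.001]
contact_force: [1.8, -0.3, -0.5]
opening: 0.0851
top red centroid [0.5914 0.2746] dir deg cw 0.3 from axis [np.float64(-5.3), np.float64(-2.2)] std [0.0007 0.0048]
scene red centroid [0.5911 0.274 ] dir deg cw -0.4 from axis [np.float64(-4.7), np.float64(-1.5)] std [0.0008 0.0054]
t 12.73 tcp [0.5401 0.3323 0.1549] x [-0.96   0.279  0.   ] y [ 0.279  0.96  -0.   ] z [-0. -0. -1.] F [ 0.6  0.  -0.4] op 0.0854 q [ 0.43  0.13  1.66 -0.    1.35 -0.85]
shift [-3.2  3.3 92.9] turn -0.004 (q6 -0.85)
```

View pics/n.png

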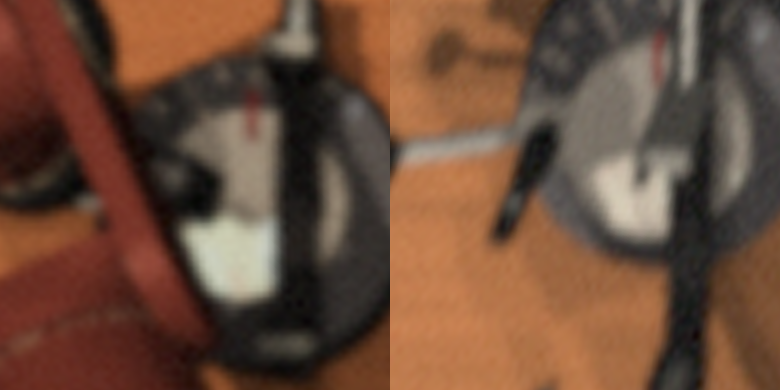

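```bash
python3 -m creep '[[0,-4,3,40,0.05],[0,-4,3,80,0.05],[0,-4,3,93,0.05],[0,-4,3,93,0.05],[255,-4,3,93,0.05],[255,-4,3,93,0.05],[255,-4,3,93,0.05],[255,-4,3,93,0.05],[255,-4,3,93,0.05],[255,-4,3,93,0.05],[255,-4,3,93,0.05]]' 20;  python3 m4.py; python3 -c "
from h import *
st()"
```

```text
t: 13.75
tool_pos: [0.5458, 0.3359, 0.0641]
tool_rot: [0.518, 3.096, 0.007]
contact_force: [0.7, 4.9, 1.3]
opening: 0.0123
top red centroid [0.5911 0.2746] dir deg cw -0.4 from axis [np.float64(-5.4), np.float64(-2.2)] std [0.0005 0.0046]
scene red centroid [0.5908 0.2739] dir deg cw 1.7 from axis [np.float64(-4.6), np.float64(-1.3)] std [0.001 0.006]
t 13.85 tcp [0.5458 0.3359 0.0641] x [-0.946  0.325 -0.002] y [0.325 0.946 0.005] z [ 0.003  0.004 -1.   ] F [0.5 5.1 2.7] op 0.0129 q [ 0.43  0.24  1.7   0.    1.2  -0.81]
```

```bash
python3 -m creep '[[255,0,1.5,0,0.12],[255,0,1.5,0,0.24],[255,0,1.5,0,0.36],[255,0,1.5,0,0.48],[255,0,1.5,0,0.6],[255,0,1.5,0,0.72],[255,0,1.5,0,0.84],[255,0,1.5,0,0.96],[255,0,1.5,0,1.08],[255,0,1.5,0,1.2],[255,0,1.5,0,1.3],[255,0,1.5,0,1.38]]' 60; python3 -m creep '[[255,0,0,0,0.03],[255,0,0,0,0.03]]'; python3 m4.py; python3 -c "
from h import *
st(); print(ctrl.get_obs()['wrist_torque'])"
```

```text
t: 14.85
tool_pos: [0.5479, 0.3359, 0.0643]
tool_rot: [2.368, 2.058, 0.009]
contact_force: [10.8, 0.9, -2.5]
opening: 0.0114
t: 15.02
tool_pos: [0.5496, 0.3358, 0.0643]
tool_rot: [2.393, 2.025, 0.015]
contact_force: [11.8, 0.7, -2.8]
opening: 0.0114
top red centroid [0.5912 0.2712] dir deg cw 0.4 from axis [np.float64(-1.4), np.float64(1.9)] std [0.0009 0.0056]
scene red centroid [0.5893 0.2706] dir deg cw 5.2 from axis [np.float64(-0.7), np.float64(2.8)] std [0.0011 0.0054]
t 15.12 tcp [0.5496 0.3358 0.0643] x [0.164 0.986 0.003] y [ 0.986 -0.164  0.011] z [ 0.011  0.001 -1.   ] F [12.1  1.6 -3.5] op 0.0117 q [ 0.43  0.24  1.7  -0.    1.19  0.6 ]
[ 0.14257633 -1.75682179  1.54392016]
```

Over-turned at the stop and dragged the head ~4° along; loosen, let it spring back, and re-tighten with less over-travel.

```bash
python3 -m creep '[[255,0,0,0,-0.12],[255,0,0,0,-0.24],[255,0,0,0,-0.36],[255,0,0,0,-0.48],[255,0,0,0,-0.6],[255,0,0,0,-0.72],[255,0,0,0,-0.84],[255,0,0,0,-0.96],[255,0,0,0,-1.08],[255,0,0,0,-1.15],[255,0,0,0,-1.15],[255,0,0,0,-1.15]]'; python3 m4.py; python3 -c "
from h import *
st(); print(ctrl.get_obs()['wrist_torque'])"
```

```text
t: 16.12
tool_pos: [0.5468, 0.3359, 0.0642]
tool_rot: [0.916, 3.002, 0.003]
contact_force: [1.3, 0.2, 6.0]
opening: 0.0117
top red centroid [0.5927 0.2739] dir deg cw 4.4 from axis [np.float64(-4.3), np.float64(-1.3)] std [0.0013 0.006 ]
scene red centroid [0.5911 0.2731] dir deg cw 3.9 from axis [np.float64(-3.6), np.float64(-0.4)] std [0.0011 0.0046]
t 16.22 tcp [0.5468 0.336  0.0642] x [-0.829  0.559 -0.002] y [0.559 0.829 0.003] z [ 0.004  0.001 -1.   ] F [1.2 1.4 5.8] op 0.0117 q [ 0.44  0.24  1.7  -0.    1.2  -0.54]
[-0.00693038 -0.24295897  0.05417503]
```

```bash
python3 -m creep '[[255,1.2,-0.8,0,0],[255,1.2,-0.8,0,0.12],[255,1.2,-0.8,0,0.24],[255,1.2,-0.8,0,0.36],[255,1.2,-0.8,0,0.48],[255,1.2,-0.8,0,0.6],[255,1.2,-0.8,0,0.72],[255,1.2,-0.8,0,0.8],[255,1.2,-0.8,0,0.88],[255,1.2,-0.8,0,0.94],[255,1.2,-0.8,0,1.0],[255,1.2,-0.8,0,1.0]]'; python3 m4.py; python3 -c "
from h import *
st(); print(ctrl.get_obs()['wrist_torque'])"
```

```text
t: 17.22
tool_pos: [0.5457, 0.336, 0.0642]
tool_rot: [2.245, 2.194, 0.007]
contact_force: [3.2, 1.5, 5.2]
opening: 0.0116
top red centroid [0.5906 0.2747] dir deg cw -1.6 from axis [np.float64(-5.5), np.float64(-2.4)] std [0.     0.0052]
scene red centroid [0.5911 0.2737] dir deg cw 1.7 from axis [np.float64(-4.4), np.float64(-1.2)] std [0.001 0.006]
t 17.32 tcp [0.5457 0.336  0.0642] x [0.022 1.    0.001] y [ 1.    -0.022  0.004] z [ 0.005  0.001 -1.   ] F [3.6 1.1 5.6] op 0.0114 q [ 0.44  0.24  1.7  -0.    1.2   0.46]
[ 0.10099309 -0.52058237  0.01194712]
```

```bash
python3 -m creep '[[255,0,0,0,0.03],[255,0,0,0,0.05],[255,0,0,0,0.05]]'; python3 -c "
from h import *
st(); print(ctrl.get_obs()['wrist_torque'])"; python3 -m creep '[[255,0,0,0,0.03],[255,0,0,0,0.05],[255,0,0,0,0.05]]'; python3 m4.py; python3 -c "
from h import *
st(); print(ctrl.get_obs()['wrist_torque'])"
```

```text
t: 17.57
tool_pos: [0.546, 0.336, 0.0642]
tool_rot: [2.294, 2.142, 0.007]
contact_force: [4.3, 1.0, 5.5]
opening: 0.0118
t 17.57 tcp [0.546  0.336  0.0642] x [0.069 0.998 0.001] y [ 0.998 -0.069  0.005] z [ 0.006  0.001 -1.   ] F [4.3 1.  5.5] op 0.0118 q [ 0.44  0.24  1.7  -0.    1.2   0.51]
[ 0.05132133 -0.74308252  1.05111053]
t: 17.82
tool_pos: [0.5472, 0.336, 0.0643]
tool_rot: [2.344, 2.084, 0.011]
contact_force: [9.2, 0.6, 2.3]
opening: 0.0113
top red centroid [0.5935 0.2731] dir deg cw 8.1 from axis [np.float64(-3.4), np.float64(-0.3)] std [0.0015 0.0047]
scene red centroid [0.5916 0.2726] dir deg cw 7.1 from axis [np.float64(-3.0), np.float64(0.3)] std [0.0008 0.005 ]
t 17.92 tcp [0.5473 0.336  0.0643] x [0.117 0.993 0.002] y [ 0.993 -0.117  0.009] z [ 0.009  0.001 -1.   ] F [9.3 1.3 2.3] op 0.0119 q [ 0.44  0.24  1.7  -0.    1.19  0.55]
[ 0.09936373 -1.39708097  1.39204998]
```

```bash
python3 -m creep '[[0,0,0,0,0],[0,0,0,0,0],[0,0,0,0,0],[0,0,0,0,0],[0,0,0,-40,0],[0,0,0,-80,0],[0,0,0,-120,0],[0,0,-40,-140,0],[0,0,-80,-140,0],[0,0,-120,-140,0],[0,0,-160,-140,0],[0,0,-160,-140,0]]'; python3 m4.py p.png; python3 -c "
from h import *
st()
from m3 import comb
comb(('scene',),(.542,.272))"
```

```text
t: 18.92
tool_pos: [0.3786, 0.3546, 0.2006]
tool_rot: [-2.345, -2.087, 0.008]
contact_force: [0.1, 0.8, -0.9]
opening: 0.0854
top red centroid [0.5969 0.2732] dir deg cw 6.1 from axis [np.float64(-3.3), np.float64(-0.4)] std [0.0016 0.003 ]
scene red centroid [0.5919 0.2727] dir deg cw 6.0 from axis [np.float64(-3.0), np.float64(0.2)] std [0.0011 0.0054]
t 19.02 tcp [0.3834 0.3546 0.2017] x [ 0.118  0.993 -0.001] y [ 0.993 -0.118 -0.   ] z [-0.001 -0.001 -1.   ] F [ 0.4 -1.1  0.3] op 0.0855 q [ 0.6  -0.18  1.88 -0.    1.44  0.72]
scene [[5.1282, 14.535, -0.004, 0.002], [5.1163, 2.4341, -0.004, 0.006], [5.1027, 13.1753, -0.004, 0.0], [5.0447, 0.9733, -0.004, 0.004], [5.043, 12.7599, -0.006, 0.0]]
```

View pics/p.png

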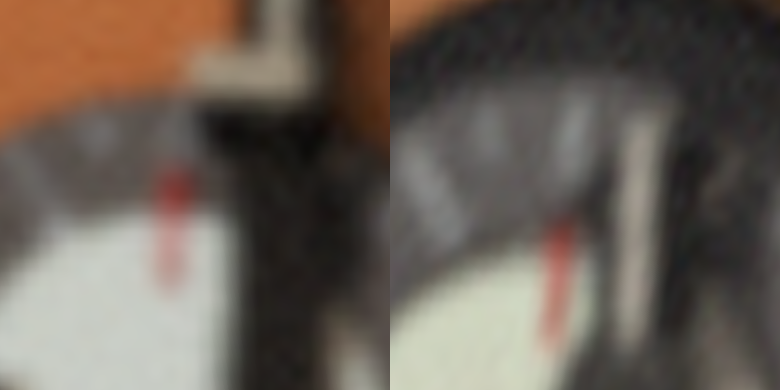

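Index line and the 30° mark agree within about 1° once parallax is taken out, and the lock took 1 N m at its stop. Next I'll feel the rail by gripping it lightly at two places to get its exact line.

```bash
python3 -c "
from h import *
to([.58,.245,.20],np.radians(-90))
im=ctrl.get_image('top')
for b in ctrl.boxes_of('top','phone_mid')[:5]: print(b)"
```

```text
t 19.07 tcp [0.3846 0.3546 0.2021] x [ 0.119  0.993 -0.   ] y [ 0.993 -0.119  0.   ] z [-0. -0. -1.] F [0.2 0.  0.3] op 0.0854 q [ 0.6  -0.17  1.88 -0.    1.44  0.72]
shift [-85.5 207.1   2.1] turn 1.451 (q6 0.72)
{'rect': [235.5, 109.4, 47.3, 19.0], 'conf': 0.74}
{'rect': [206.7, 173.5, 11.2, 14.1], 'conf': 0.74}
{'rect': [370.5, 254.2, 41.5, 16.2], 'conf': 0.73}
{'rect': [254.5, 146.2, 12.8, 46.0], 'conf': 0.71}
```

```bash
python3 -m creep '[[0,-16,38,0,0.12],[0,-32,76,0,0.24],[0,-48,114,0,0.36],[0,-64,152,0,0.48],[0,-80,190,0,0.6],[0,-85,207,0,0.72],[0,-85,207,0,0.84],[0,-85,207,0,0.96],[0,-85,207,0,1.08],[0,-85,207,0,1.2],[0,-85,207,0,1.32],[0,-85,207,0,1.45]]';  python3 -m creep '[[0,0,0,0,0],[0,0,0,40,0],[0,0,0,80,0],[0,0,0,120,0],[0,0,0,130,0],[0,0,0,130,0],[255,0,0,130,0],[255,0,0,130,0],[255,0,0,130,0],[255,0,0,130,0],[255,0,0,130,0],[255,0,0,130,0]]' 20; python3 -c "
from h import *
to([.58,.245,.07],np.radians(-90));print(ctrl.get_obs()['wrist_torque'])"
```

```text
t: 20.17
tool_pos: [0.5816, 0.2445, 0.2017]
tool_rot: [3.141, -0.003, -0.001]
contact_force: [0.4, 0.9, -0.7]
opening: 0.0855
t: 21.17
tool_pos: [0.5818, 0.2444, 0.0746]
tool_rot: [3.139, 0.009, 0.005]
contact_force: [-0.2, -5.3, 5.1]
opening: 0.0218
t 21.17 tcp [0.5818 0.2444 0.0746] x [1.    0.006 0.003] y [ 0.006 -1.     0.002] z [ 0.003 -0.002 -1.   ] F [-0.2 -5.3  5.1] op 0.0218 q [ 0.28  0.21  1.72 -0.    1.21  1.85]
shift [-1.8 -0.6  4.6] turn 0.006 (q6 1.85)
[-0.96766232  0.06724519 -0.32116419]
```

```bash
python3 -m creep '[[0,0,0,0,0],[0,0,0,0,0],[0,0,0,0,0],[0,-30,0,0,0],[0,-60,0,0,0],[0,-80,0,0,0],[255,-80,0,0,0],[255,-80,0,0,0],[255,-80,0,0,0],[255,-80,0,0,0],[255,-80,0,0,0],[255,-80,0,0,0]]' 20; python3 -c "
from h import *
st();print(ctrl.get_obs()['wrist_torque'])"
```

```text
t: 22.17
tool_pos: [0.5018, 0.2471, 0.0732]
tool_rot: [-3.136, -0.006, -0.004]
contact_force: [1.5, 6.8, 0.1]
opening: 0.0218
t 22.17 tcp [0.5018 0.2471 0.0732] x [1.    0.004 0.002] y [ 0.004 -1.    -0.005] z [ 0.002  0.005 -1.   ] F [1.5 6.8 0.1] op 0.0218 q [0.32 0.05 1.9  0.   1.19 1.89]
[ 1.14037711 -0.14297133 -0.15162595]
```

Rail slope and knob touch put the head about 1–2° past the mark, as the stand centre in robot frame is at y≈0.2755. I'll re-do the lock with a small correction.

```bash
python3 -m creep '[[0,0,0,0,0],[0,0,0,0,0],[0,0,0,0,0],[0,0,0,-40,0],[0,0,0,-85,0],[0,22,-43,-85,-0.12],[0,44,-87,-85,-0.24],[0,44,-87,-85,-0.36],[0,44,-87,-85,-0.48],[0,44,-87,-85,-0.6],[0,44,-87,-85,-0.72],[0,44,-87,-85,-0.84]]'; python3 -m creep '[[0,0,0,0,-0.12],[0,0,0,0,-0.24],[0,0,0,0,-0.36],[0,0,0,0,-0.48],[0,0,0,0,-0.6],[0,0,0,0,-0.69],[0,0,0,0,-0.69]]'; python3 -c "
from h import *
to([.5475,.336,.064],np.radians(-2.3))"
```

```text
t: 23.17
tool_pos: [0.544, 0.3322, 0.1569]
tool_rot: [2.861, 1.298, -0.001]
contact_force: [0.5, 0.4, 0.1]
opening: 0.0854
t: 23.75
tool_pos: [0.544, 0.3319, 0.157]
tool_rot: [2.259, 2.183, -0.001]
contact_force: [0.5, -0.4, 0.1]
opening: 0.0852
t 23.75 tcp [0.544  0.3319 0.157 ] x [ 0.034  0.999 -0.   ] y [ 0.999 -0.034 -0.   ] z [-0. -0. -1.] F [ 0.5 -0.4  0.1] op 0.0852 q [ 0.43  0.14  1.65 -0.    1.36  0.47]
shift [ 4.2  3.4 93. ] turn 0.006 (q6 0.47)
```

```bash
python3 -m creep '[[0,4,3.5,40,0],[0,4,3.5,80,0],[0,4,3.5,93,0],[0,4,3.5,93,0],[0,4,3.5,93,0],[255,4,3.5,93,0],[255,4,3.5,93,0],[255,4,3.5,93,0],[255,4,3.5,93,0],[255,4,3.5,93,0],[255,4,3.5,93,0]]' 60; python3 -c "
from h import *
st();print(ctrl.get_obs()['wrist_torque'])"; python3 -m creep '[[255,0,0,0,-0.12],[255,0,0,0,-0.24],[255,0,0,0,-0.36],[255,0,0,0,-0.48],[255,0,0,0,-0.6],[255,0,0,0,-0.72],[255,0,0,0,-0.84],[255,0,0,0,-0.96],[255,0,0,0,-1.05],[255,0,0,0,-1.05],[255,0,0,0,-1.05]]'; python3 -c "
from h import *
st();print(ctrl.get_obs()['wrist_torque'])"
```

```text
t: 24.67
tool_pos: [0.5467, 0.3364, 0.065]
tool_rot: [-2.259, -2.181, 0.002]
contact_force: [-16.4, 0.4, 16.7]
opening: 0.0126
t 24.67 tcp [0.5467 0.3364 0.065 ] x [0.035 0.999 0.   ] y [ 0.999 -0.035 -0.002] z [-0.002  0.    -1.   ] F [-16.4   0.4  16.7] op 0.0126 q [0.44 0.24 1.69 0.   1.21 0.47]
[ 0.05845309  1.97925372 -0.01189095]
t: 25.58
tool_pos: [0.5476, 0.3362, 0.0652]
tool_rot: [0.863, 3.021, 0.0]
contact_force: [-3.5, -0.9, 6.3]
opening: 0.0118
t 25.58 tcp [0.5476 0.3362 0.0652] x [-0.849  0.528 -0.   ] y [0.528 0.849 0.   ] z [ 0. -0. -1.] F [-3.5 -0.9  6.3] op 0.0118 q [ 0.43  0.24  1.69 -0.    1.21 -0.58]
[-0.17746298  0.37484106  0.00552386]
```

```bash
python3 -m creep '[[255,2.6,-1.6,0,0],[255,2.6,-1.6,0,0.12],[255,2.6,-1.6,0,0.24],[255,2.6,-1.6,0,0.36],[255,2.6,-1.6,0,0.48],[255,2.6,-1.6,0,0.6],[255,2.6,-1.6,0,0.72],[255,2.6,-1.6,0,0.84],[255,2.6,-1.6,0,0.94],[255,2.6,-1.6,0,1.0],[255,2.6,-1.6,0,1.05],[255,2.6,-1.6,0,1.05]]'; python3 -c "
from h import *
st();print(ctrl.get_obs()['wrist_torque'])"
```

```text
t: 26.58
tool_pos: [0.5462, 0.3364, 0.0653]
tool_rot: [2.259, 2.179, 0.006]
contact_force: [3.7, -0.2, 2.4]
opening: 0.0118
t 26.58 tcp [0.5462 0.3364 0.0653] x [0.036 0.999 0.001] y [ 0.999 -0.036  0.004] z [ 0.004  0.001 -1.   ] F [ 3.7 -0.2  2.4] op 0.0118 q [ 0.44  0.24  1.7  -0.    1.2   0.47]
[-0.06419168 -0.71503569  0.07507248]
```

```bash
python3 -m creep '[[255,0,-1,0,0.02],[255,0,-1,0,0.04],[255,0,-1,0,0.04]]'; python3 -c "
from h import *
st();print(ctrl.get_obs()['wrist_torque'])"
```

```text
t: 26.83
tool_pos: [0.5462, 0.3364, 0.0653]
tool_rot: [2.297, 2.137, 0.009]
contact_force: [8.1, -0.3, -1.0]
opening: 0.0114
t 26.83 tcp [0.5462 0.3364 0.0653] x [0.072 0.997 0.001] y [ 0.997 -0.072  0.007] z [ 0.007  0.001 -1.   ] F [ 8.1 -0.3 -1. ] op 0.0114 q [ 0.44  0.24  1.7  -0.    1.2   0.51]
[-0.01029789 -1.41657975  0.86297062]
```

```bash
python3 -m creep '[[0,0,0,0,0],[0,0,0,0,0],[0,0,0,0,0],[0,0,0,-40,0],[0,0,0,-90,0],[0,0,0,-90,0.12],[0,-43,16,-90,0.24],[0,-84,33,-90,0.36],[0,-90,33,-90,0.48],[0,-90,33,-90,0.6],[0,-90,33,-90,0.72],[0,-90,33,-90,0.84]]'; python3 -m creep '[[0,0,0,0,0.12],[0,0,0,0,0.24],[0,0,0,0,0.36],[0,0,0,0,0.48],[0,0,0,0,0.6],[0,0,0,0,0.66],[0,0,0,0,0.66]]'; python3 -c "
from h import *
to([.582,.244,.074],np.radians(-92)); im=ctrl.get_image('top')"; python3 m4.py
```

```text
t: 27.83
tool_pos: [0.5689, 0.2434, 0.1535]
tool_rot: [-2.977, -1.002, 0.003]
contact_force: [-0.2, -0.1, 0.7]
opening: 0.0854
t: 28.42
tool_pos: [0.5688, 0.244, 0.1535]
tool_rot: [3.141, -0.008, -0.003]
contact_force: [0.1, 0.1, 0.5]
opening: 0.0854
t 28.42 tcp [0.5688 0.244  0.1535] x [ 1.    -0.005 -0.002] y [-0.005 -1.     0.   ] z [-0.002 -0.    -1.   ] F [0.1 0.1 0.5] op 0.0854 q [0.28 0.1  1.7  0.   1.35 1.86]
shift [13.4 -0.1 79.4] turn 0.030 (q6 1.86)
top red centroid [0.5925 0.2463] dir deg cw -12.3 from axis [np.float64(25.1), np.float64(28.9)] std [0.0035 0.0089]
scene red centroid [0.5856 0.2734] dir deg cw 10.8 from axis [np.float64(-4.4), np.float64(-0.8)] std [0.     0.0018]
```

```bash
python3 -m creep '[[0,13,0,40,0],[0,13,0,79,0],[0,13,0,79,0],[0,13,0,79,0],[255,13,0,79,0],[255,13,0,79,0],[255,13,0,79,0],[255,13,0,79,0],[255,13,0,79,0],[255,13,0,79,0]]' 20; python3 -c "
from h import *
st();print(ctrl.get_obs()['wrist_torque'])"; python3 -m creep '[[0,13,0,0,0],[0,0,0,0,0],[0,0,0,0,0],[0,-30,0,0,0],[0,-60,0,0,0],[0,-80,0,0,0],[255,-80,0,0,0],[255,-80,0,0,0],[255,-80,0,0,0],[255,-80,0,0,0],[255,-80,0,0,0],[255,-80,0,0,0]]' 20; python3 -c "
from h import *
st();print(ctrl.get_obs()['wrist_torque'])"
```

```text
t: 29.4
tool_pos: [0.5834, 0.2448, 0.077]
tool_rot: [-3.139, 0.008, -0.004]
contact_force: [-1.0, 2.8, 4.8]
opening: 0.0216
t 29.4 tcp [0.5834 0.2448 0.077 ] x [ 1.    -0.005  0.002] y [-0.005 -1.    -0.002] z [ 0.002  0.002 -1.   ] F [-1.   2.8  4.8] op 0.0216 q [0.28 0.21 1.71 0.   1.22 1.85]
[ 0.44844542  0.11706737 -0.32607934]
t: 30.4
tool_pos: [0.5041, 0.2466, 0.0762]
tool_rot: [-3.136, 0.009, -0.004]
contact_force: [0.9, 9.0, 0.3]
opening: 0.0215
t 30.4 tcp [0.5041 0.2466 0.0762] x [ 1.    -0.006  0.002] y [-0.006 -1.    -0.006] z [ 0.002  0.006 -1.   ] F [0.9 9.  0.3] op 0.0215 q [0.32 0.05 1.89 0.01 1.2  1.89]
[ 1.36200603 -0.10608758 -0.0681643 ]
```

```bash
python3 -m creep '[[0,0,0,0,0],[0,0,0,0,0],[0,0,0,0,0],[0,0,0,-40,0],[0,0,0,-84,0],[0,34,24,-84,-0.11],[0,68,48,-84,-0.22],[0,102,72,-84,-0.22],[0,136,97,-84,-0.22],[0,160,122,-84,-0.22],[0,160,148,-84,-0.22],[0,160,148,-84,-0.22]]'; python3 -c "
from h import *
to([.664,.098,.053],np.radians(-77.4))
im=ctrl.get_image('scene')"
```

```text
t: 31.4
tool_pos: [0.6633, 0.0906, 0.1586]
tool_rot: [3.122, 0.33, -0.002]
contact_force: [0.4, -0.3, -0.7]
opening: 0.0851
t 31.4 tcp [0.6633 0.0906 0.1586] x [ 0.978  0.209 -0.001] y [ 0.209 -0.978  0.002] z [-0.001 -0.002 -1.   ] F [ 0.4 -0.3 -0.7] op 0.0851 q [ 0.03  0.21  1.57 -0.    1.37  1.39]
shift [  2.4  -7.3 105.6] turn -0.009 (q6 1.39)
```

```bash
python3 -m creep '[[0,2,-7,35,-0.01],[0,2,-7,70,-0.01],[0,2,-7,106,-0.01],[0,2,-7,106,-0.01],[0,2,-7,106,-0.01],[255,2,-7,106,-0.01],[255,2,-7,106,-0.01],[255,2,-7,106,-0.01],[255,2,-7,106,-0.01],[255,2,-7,106,-0.01],[255,2,-7,106,-0.01],[255,2,-7,106,-0.01]]' 40;python3 -c "
from h import *
st();print(ctrl.get_obs()['wrist_torque'])"
```

```text
t: 32.45
tool_pos: [0.6631, 0.1019, 0.0541]
tool_rot: [3.119, 0.354, 0.002]
contact_force: [0.7, -2.9, 2.5]
opening: 0.0083
t 32.45 tcp [0.6631 0.1019 0.0541] x [0.975 0.224 0.001] y [ 0.224 -0.975  0.002] z [ 0.002 -0.002 -1.   ] F [ 0.7 -2.9  2.5] op 0.0083 q [ 0.04  0.32  1.63 -0.    1.2   1.39]
[-0.58877473 -0.06391927 -0.0048922 ]
```

```bash
python3 -m creep '[[255,0,0,-20,0],[255,0,0,-40,0],[255,0,0,-70,0],[255,0,0,-100,0],[255,0,0,-125,0],[255,0,0,-140,0],[255,0,0,-140,0],[255,0,0,-140,0]]';python3 -c "
from h import *
st()
im=ctrl.get_image('scene');cv2.imwrite('pics/q.png',cv2.resize(im[140:270,270:430][:,:,::-1],None,fx=4.6,fy=4.6,interpolation=cv2.INTER_CUBIC))
p,R=st()
for b in ctrl.outline_of('scene','phone_mid')[:5]: print(b['rect'],b['conf'])
for s in(-75,75):
  for z in (-8,):
    X=p+R[:,0]*s/1000; 
    for zz in (p[2]+.028,p[2]-.044): X[2]=zz; print(s,round(zz,3),proj('scene',X).round(1))"
```

```text
t: 33.12
tool_pos: [0.6624, 0.1029, 0.1931]
tool_rot: [-3.121, -0.354, -0.0]
contact_force: [0.1, -0.7, -3.2]
opening: 0.0082
t 33.12 tcp [0.6624 0.1029 0.1931] x [0.975 0.224 0.   ] y [ 0.224 -0.975 -0.   ] z [ 0.  0. -1.] F [ 0.1 -0.7 -3.2] op 0.0082 q [0.04 0.18 1.54 0.   1.42 1.39]
t 33.17 tcp [0.6615 0.1028 0.1912] x [ 0.975  0.224 -0.003] y [ 0.224 -0.975 -0.001] z [-0.003  0.    -1.   ] F [-0.7 -0.3 -2.2] op 0.0084 q [0.04 0.18 1.54 0.   1.42 1.39]
[319.7, 189.0, 23.7, 55.9] 0.78
[305.5, 303.2, 61.0, 32.0] 0.78
[147.7, 163.3, 54.2, 24.6] 0.6
[396.3, 202.7, 16.9, 11.7] 0.24
-75 0.219 [320.6 182.6]
-75 0.147 [318.6 202.5]
75 0.219 [341.8 229. ]
75 0.147 [338.6 248.3]
```

View pics/q.png

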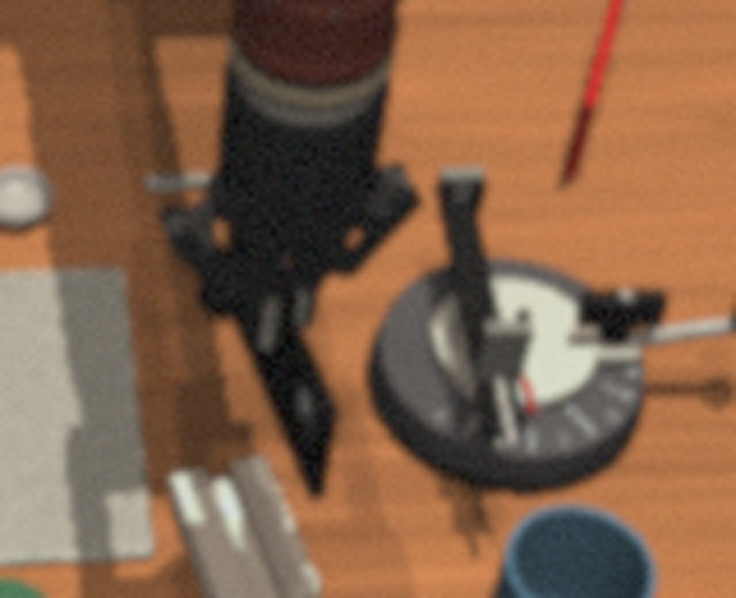

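```bash
python3 -c "
from h import *
to([.520,.2466,.196],np.radians(-91.6))"
```

```text
t 33.22 tcp [0.661  0.1028 0.1902] x [ 0.975  0.224 -0.005] y [ 0.224 -0.975 -0.001] z [-0.005 -0.    -1.   ] F [ 0.   0.4 -2.2] op 0.0087 q [0.04 0.18 1.54 0.   1.42 1.39]
shift [-105.2 -171.7   -5.2] turn 0.254 (q6 1.39)
```

```bash
python3 -m creep '[[255,-12,-20,-3,0.03],[255,-24,-40,-3,0.06],[255,-36,-60,-3,0.1],[255,-48,-80,-3,0.14],[255,-62,-100,-3,0.18],[255,-76,-122,-3,0.22],[255,-90,-144,-3,0.25],[255,-100,-162,-3,0.25],[255,-105,-172,-3,0.25],[255,-105,-172,-3,0.25],[255,-105,-172,-3,0.25]]'; python3 -c "
from h import *
to([.520,.2466,.162],np.radians(-91.6))"
```

```text
t: 34.13
tool_pos: [0.5212, 0.2467, 0.1949]
tool_rot: [3.14, -0.036, -0.002]
contact_force: [0.4, -0.4, -2.7]
opening: 0.0086
t 34.13 tcp [0.5212 0.2467 0.1949] x [ 1.    -0.023 -0.002] y [-0.023 -1.     0.001] z [-0.002 -0.001 -1.   ] F [ 0.4 -0.4 -2.7] op 0.0086 q [ 0.31 -0.04  1.76 -0.    1.42  1.91]
shift [-1.1  0.1 32.9] turn 0.005 (q6 1.91)
```

```bash
python3 -m creep '[[255,-3,0,12,0],[255,-3,0,24,0],[255,-3,0,34,0],[255,-3,0,34,0],[255,-3,0,34,0]]'; python3 -c "
from h import *
st();save('top','r0.png')
im=ctrl.get_image('scene');cv2.imwrite('pics/r.png',cv2.resize(im[120:250,330:450][:,:,::-1],None,fx=5,fy=4.6,interpolation=cv2.INTER_CUBIC))"
```

```text
t: 34.55
tool_pos: [0.5179, 0.2462, 0.1603]
tool_rot: [3.14, -0.039, -0.005]
contact_force: [0.1, -0.1, -2.0]
opening: 0.0083
t 34.55 tcp [0.5179 0.2462 0.1603] x [ 1.    -0.025 -0.003] y [-0.025 -1.     0.001] z [-0.003 -0.001 -1.   ] F [ 0.1 -0.1 -2. ] op 0.0083 q [ 0.31 -0.01  1.8  -0.    1.36  1.91]
```

View pics/r.png

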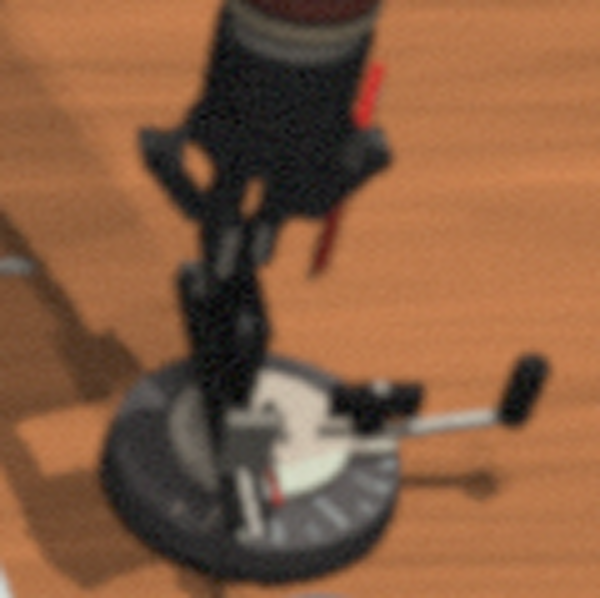

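```bash
python3 -m creep '[[255,5,0,0,0],[255,10,0,0,0],[255,14,0,0,0],[255,18,0,0,0],[255,22,0,0,0],[255,26,0,0,0],[255,30,0,0,0],[255,33,0,0,0],[255,33,0,0,0],[255,33,0,0,0]]' 60; python3 -c "
from h import *
st()"
```

```text
t: 35.48
tool_pos: [0.5511, 0.2464, 0.1623]
tool_rot: [-3.141, 0.038, 0.004]
contact_force: [-6.9, 0.5, 1.7]
opening: 0.0079
t 35.48 tcp [0.5511 0.2464 0.1623] x [ 1.    -0.024 -0.002] y [-0.024 -1.    -0.   ] z [-0.002  0.    -1.   ] F [-6.9  0.5  1.7] op 0.0079 q [0.3  0.06 1.73 0.   1.36 1.89]
```

```bash
python3 -m creep '[[255,0,0.7,0,0],[255,0,0.7,4,0],[255,0,0.7,8,0],[255,0,0.7,12,0],[255,0,0.7,16,0],[255,0,0.7,16,0]]'; python3 -c "
from h import *
st();print(ctrl.get_obs()['wrist_torque'])"
```

```text
t: 35.98
tool_pos: [0.5504, 0.2456, 0.1452]
tool_rot: [3.141, -0.037, -0.006]
contact_force: [-5.8, -0.5, -0.5]
opening: 0.008
t 35.98 tcp [0.5504 0.2456 0.1452] x [ 1.    -0.024 -0.004] y [-0.024 -1.     0.   ] z [-0.004 -0.    -1.   ] F [-5.8 -0.5 -0.5] op 0.008 q [0.3  0.07 1.74 0.   1.33 1.89]
[0.07114894 1.03535301 0.01218506]
```

```bash
python3 -m creep '[[255,0,0,4,0],[255,0,0,8,0],[255,0,0,12,0],[255,0,0,14,0],[255,0,0,14,0]]'; python3 -c "
from h import *
st();print(ctrl.get_obs()['wrist_torque'])"
```

```text
t: 36.4
tool_pos: [0.5508, 0.2457, 0.1324]
tool_rot: [3.141, -0.038, -0.004]
contact_force: [-7.5, 0.3, 2.4]
opening: 0.008
t 36.4 tcp [0.5508 0.2457 0.1324] x [ 1.    -0.024 -0.003] y [-0.024 -1.     0.   ] z [-0.003 -0.    -1.   ] F [-7.5  0.3  2.4] op 0.008 q [0.3  0.08 1.75 0.   1.31 1.89]
[0.06090446 1.07584066 0.01003695]
```

```bash
python3 -m creep '[[255,0,0,1.5,0],[255,0,0,2,0],[255,-2,0,2,0],[255,-4,0,2,0],[255,-6,0,2,0],[255,-6,0,2,0]]'; python3 -c "
from h import *
st()"; python3 -m creep '[[0,0,0,0,0],[0,0,0,0,0],[0,0,0,0,0],[0,0,0,0,0],[0,0,0,-30,0],[0,0,0,-70,0],[0,0,0,-110,0],[0,-40,0,-130,0],[0,-80,0,-130,0],[0,-120,0,-130,0],[0,-120,0,-130,0]]'; python3 -c "
from h import *
st()
im=ctrl.get_image('scene');A=cv2.resize(im[150:260,340:440][:,:,::-1],None,fx=4,fy=4,interpolation=cv2.INTER_CUBIC)
im=ctrl.get_image('top');B=cv2.resize(im[155:265,150:250][:,:,::-1],None,fx=4,fy=4,interpolation=cv2.INTER_CUBIC);cv2.imwrite('pics/s.png',np.hstack([A,B]))"
```

```text
t: 36.9
tool_pos: [0.5468, 0.2459, 0.1321]
tool_rot: [-3.141, 0.038, -0.005]
contact_force: [-2.8, -0.3, 5.3]
opening: 0.0077
t 36.9 tcp [0.5468 0.2459 0.1321] x [ 1.    -0.024  0.003] y [-0.024 -1.    -0.001] z [ 0.003  0.001 -1.   ] F [-2.8 -0.3  5.3] op 0.0077 q [ 0.3   0.07  1.76 -0.    1.3   1.89]
t: 37.82
tool_pos: [0.4201, 0.2486, 0.2593]
tool_rot: [-3.141, 0.034, 0.004]
contact_force: [0.7, -0.1, -1.7]
opening: 0.0857
t 37.82 tcp [0.4201 0.2486 0.2593] x [ 1.    -0.022 -0.003] y [-0.022 -1.    -0.   ] z [-0.003  0.    -1.   ] F [ 0.7 -0.1 -1.7] op 0.0857 q [ 0.38 -0.3   1.89  0.    1.55  1.97]
```

View pics/s.png

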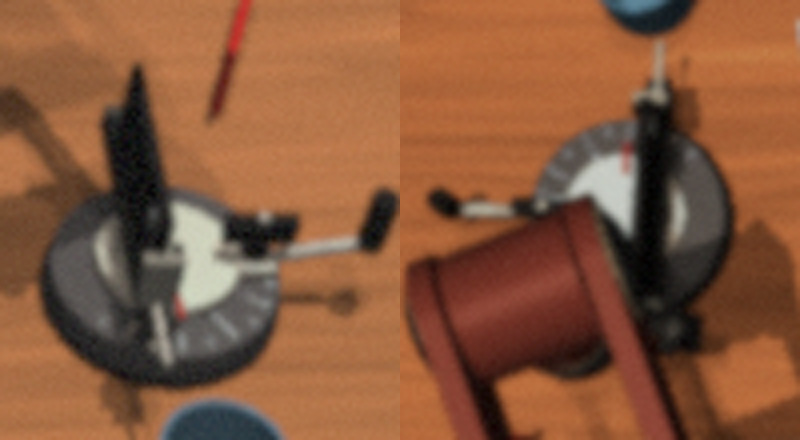

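Phone stands in the holder between both jaws (it pressed on the rail with 5 N before release). Now the weights: fresh detection.

```bash
cat > w.py <<'E'
from h import *
def W():
    for cam in('top','scene'):
        im=ctrl.get_image(cam)
        h=cv2.cvtColor(im,cv2.COLOR_RGB2HSV); m=cv2.inRange(h,(18,110,90),(32,255,255))
        n,l,s,ce=cv2.connectedComponentsWithStats(m)
        for i in range(1,n):
            p=atz(cam,*ce[i],.02)
            if 20<s[i,4]<400 and .38<p[0]<.75 and -.5<p[1]<.06: print(cam,s[i][2:],p.round(4))
W()
if __name__=='__main__':
    import sys
    if len(sys.argv)>1: to([float(v) for v in sys.argv[1:4]],np.radians(-90))
E
python3 w.py .632 -.262 .15; python3 -c "
from h import *
for n,u,v in (('syrup',474,205),('brush tip',495,200),('brush end',547,232)): print(n,atz('top',u/1.4,v/1.4,.01 if 'b' in n else .1).round(3))"
```

```text
top [18 12 59] [ 0.716 -0.306  0.02 ]
top [ 16  15 192] [ 0.6357 -0.2364  0.02  ]
top [ 12  12 120] [ 0.58  -0.365  0.02 ]
top [ 9  9 67] [ 0.5188 -0.2454  0.02  ]
scene [10 10 75] [ 0.5238 -0.2463  0.02  ]
scene [ 15  16 156] [ 0.5796 -0.366   0.02  ]
scene [ 18  20 261] [ 0.6318 -0.2377  0.02  ]
t 38.02 tcp [0.4263 0.2487 0.2606] x [ 1.    -0.024  0.001] y [-0.024 -1.    -0.   ] z [ 0.001  0.    -1.   ] F [ 0.2 -0.6  0.2] op 0.0857 q [ 0.38 -0.29  1.88 -0.    1.55  1.97]
shift [217.9 505.5 110.7] turn -0.024 (q6 1.97)
syrup [ 0.735 -0.154  0.1  ]
brush tip [ 0.773 -0.214  0.01 ]
brush end [ 0.694 -0.338  0.01 ]
```

w500 has been knocked (now at about (0.634, -0.237)). I'll grasp it with the fingers along world x.

```bash
python3 -m creep '[[0,15,36,5,-0.12],[0,30,72,10,-0.24],[0,45,108,15,-0.36],[0,60,144,20,-0.48],[0,75,180,25,-0.6],[0,92,216,30,-0.72],[0,108,252,35,-0.84],[0,124,288,40,-0.96],[0,140,324,50,-1.08],[0,156,360,60,-1.2],[0,172,396,70,-1.32],[0,190,430,80,-1.44]]'; python3 w.py .635 -.236 .15
```

```text
t: 39.02
tool_pos: [0.6013, -0.1785, 0.1824]
tool_rot: [2.425, 1.997, -0.0]
contact_force: [-0.0, 0.4, 0.0]
opening: 0.0852
top [ 12  12 118] [ 0.5801 -0.3647  0.02  ]
top [ 7  8 40] [ 0.5164 -0.2498  0.02  ]
scene [ 9 10 63] [ 0.5252 -0.247   0.02  ]
scene [ 14  15 156] [ 0.5792 -0.3663  0.02  ]
t 39.12 tcp [ 0.6008 -0.1808  0.1792] x [ 0.2    0.98  -0.001] y [ 0.98  -0.2   -0.005] z [-0.005  0.    -1.   ] F [-0.4  0.4  0.2] op 0.0853 q [-0.41  0.1   1.65 -0.    1.39 -0.21]
shift [-47.2  44.7  29. ] turn 1.370 (q6 -0.21)
```

```bash
python3 -m creep '[[0,-24,22,20,-0.1],[0,-47,44,40,-0.15],[0,-47,44,40,-0.15],[0,-47,44,80,-0.15],[0,-47,44,120,-0.15],[0,-47,44,155,-0.15],[0,-47,44,171,-0.15],[0,-47,44,171,-0.15],[255,-47,44,171,-0.15],[255,-47,44,171,-0.15],[255,-47,44,171,-0.15],[255,-47,44,171,-0.15]]' 40; python3 -m creep '[[255,0,0,0,0],[255,0,0,0,0]]'; python3 -c "
from h import *
st()"
```

```text
t: 40.12
tool_pos: [0.6362, -0.2308, 0.0165]
tool_rot: [2.27, 2.164, 0.003]
contact_force: [-1.0, 0.9, 5.9]
opening: 0.0481
t: 40.28
tool_pos: [0.6362, -0.2308, 0.0166]
tool_rot: [2.269, 2.164, 0.003]
contact_force: [-1.6, 0.8, 7.0]
opening: 0.0477
t 40.28 tcp [ 0.6362 -0.2308  0.0166] x [ 0.047  0.999 -0.002] y [ 0.999 -0.047  0.005] z [ 0.005 -0.003 -1.   ] F [-1.6  0.8  7. ] op 0.0477 q [-0.46  0.37  1.62 -0.    1.14 -0.41]
```

```bash
python3 -m creep '[[255,0,0,-15,0],[255,0,0,-30,0],[255,0,0,-40,0],[255,25,-8,-40,0],[255,50,-16,-40,0],[255,75,-24,-40,0],[255,95,-30,-40,0],[255,95,-30,-40,0]]' 60; python3 -c "
from h import *
st()"; python3 -m creep '[[255,0,0,10,0],[255,0,0,20,0],[255,0,0,28,0],[255,0,0,32,0],[255,0,0,34,0],[255,0,0,35,0],[255,0,0,35,0]]'; python3 -c "
from h import *
st()"
```

```text
t: 40.95
tool_pos: [0.6069, -0.1294, 0.0525]
tool_rot: [-2.268, -2.169, -0.001]
contact_force: [0.4, 0.1, -6.1]
opening: 0.0471
t 40.95 tcp [ 0.6069 -0.1294  0.0525] x [0.044 0.999 0.002] y [ 0.999 -0.044 -0.002] z [-0.002  0.003 -1.   ] F [ 0.4  0.1 -6.1] op 0.0471 q [-0.33  0.21  1.75  0.    1.18 -0.29]
t: 41.53
tool_pos: [0.6076, -0.1339, 0.021]
tool_rot: [-2.271, -2.164, 0.005]
contact_force: [-13.9, 5.3, 21.9]
opening: 0.0472
t 41.53 tcp [ 0.6076 -0.1339  0.021 ] x [0.048 0.999 0.001] y [ 0.999 -0.048 -0.006] z [-0.006  0.001 -1.   ] F [-13.9   5.3  21.9] op 0.0472 q [-0.34  0.26  1.75 -0.    1.13 -0.29]
```

```bash
python3 -m creep '[[255,0,0,-2,0],[255,0,0,-3,0],[0,0,0,-3,0],[0,0,0,-3,0],[0,0,0,-3,0],[0,0,0,-3,0],[0,0,0,-40,0],[0,0,0,-80,0],[0,-40,-3,-100,0],[0,-80,-6,-100,0],[0,-120,-9,-100,0],[0,-160,-12,-100,0]]'; python3 -m creep '[[0,-36,-2,0,0],[0,-70,-4,0,0],[0,-70,-4,0,0]]' 40; python3 w.py .581 -.365 .0085
```

```text
t: 42.53
tool_pos: [0.5892, -0.2945, 0.1187]
tool_rot: [2.271, 2.167, 0.001]
contact_force: [0.9, 0.4, -0.1]
opening: 0.0856
t: 42.78
tool_pos: [0.5804, -0.3686, 0.1177]
tool_rot: [2.277, 2.16, -0.003]
contact_force: [-0.6, 1.3, 0.3]
opening: 0.0855
top [18 12 60] [ 0.7153 -0.3066  0.02  ]
top [ 15  15 178] [ 0.6091 -0.1407  0.02  ]
top [ 8  9 47] [ 0.5195 -0.2446  0.02  ]
scene [ 17  21 240] [ 0.6022 -0.1423  0.02  ]
t 42.88 tcp [ 0.5812 -0.3637  0.1171] x [0.05  0.999 0.   ] y [ 0.999 -0.05   0.   ] z [ 0.  0. -1.] F [0.7 0.4 0. ] op 0.0853 q [-0.67  0.28  1.55  0.    1.31 -0.62]
shift [-1.400e+00 -1.000e-01  1.086e+02] turn 1.521 (q6 -0.62)
```

```bash
python3 -m creep '[[0,-1,0,40,0],[0,-1,0,80,0],[0,-1,0,100,0],[0,-1,0,109,0],[0,-1,0,109,0],[255,-1,0,109,0],[255,-1,0,109,0],[255,-1,0,109,0],[255,-1,0,109,0],[255,-1,0,109,0],[255,-1,0,109,0],[255,-1,0,109,0]]' 40;  python3 -c "
from h import *
to([.495,-.128,.06])"
```

```text
t: 43.88
tool_pos: [0.5829, -0.3644, 0.0113]
tool_rot: [2.271, 2.166, 0.001]
contact_force: [-0.4, 0.4, 5.6]
opening: 0.0378
t 43.88 tcp [ 0.5829 -0.3644  0.0113] x [ 0.047  0.999 -0.002] y [ 0.999 -0.047  0.003] z [ 0.003 -0.002 -1.   ] F [-0.4  0.4  5.6] op 0.0378 q [-0.67  0.4   1.6   0.    1.14 -0.62]
shift [231.8 -98.8 -49.5]
```

```bash
python3 -m creep '[[255,0,0,-20,0],[255,0,0,-40,0],[255,0,0,-60,0],[255,36,-15,-60,0],[255,72,-30,-60,0],[255,108,-45,-60,0],[255,144,-60,-60,0],[255,180,-76,-60,0],[255,215,-92,-60,0],[255,232,-99,-60,0],[255,232,-99,-60,0],[255,232,-99,-30,0]]' 60; python3 -m creep '[[255,0,0,8,0],[255,0,0,14,0],[255,0,0,18,0],[255,0,0,21,0],[255,0,0,23,0],[255,0,0,23,0]]'; python3 -c "
from h import *
st()"
```

```text
t: 44.88
tool_pos: [0.4985, -0.1281, 0.0445]
tool_rot: [2.262, 2.162, 0.008]
contact_force: [2.7, -1.6, -1.2]
opening: 0.0374
t: 45.38
tool_pos: [0.4944, -0.1276, 0.0165]
tool_rot: [2.273, 2.167, 0.001]
contact_force: [-0.3, 0.3, -0.8]
opening: 0.0372
t 45.38 tcp [ 0.4944 -0.1276  0.0165] x [ 0.048  0.999 -0.001] y [ 0.999 -0.048  0.001] z [ 0.001 -0.001 -1.   ] F [-0.3  0.3 -0.8] op 0.0372 q [-0.4   0.02  2.03 -0.    1.09 -0.35]
```

```bash
python3 -m creep '[[255,0,0,1,0],[255,0,0,1,0],[0,0,0,0.5,0],[0,0,0,0.5,0],[0,0,0,0.5,0],[0,0,0,0.5,0],[0,0,0,-40,0],[0,0,0,-80,0],[0,-38,11,-90,0],[0,-76,22,-90,0],[0,-115,33,-90,0],[0,-115,33,-90,0]]' 40; python3 w.py .522 -.245 .006
```

```text
t: 46.38
tool_pos: [0.5227, -0.2494, 0.1069]
tool_rot: [2.274, 2.16, -0.001]
contact_force: [-0.9, -0.2, 0.7]
opening: 0.0851
top [17 12 57] [ 0.715  -0.3072  0.02  ]
top [ 15  15 177] [ 0.609  -0.1405  0.02  ]
top [ 11  12 112] [ 0.4939 -0.1294  0.02  ]
scene [ 11  15 103] [ 0.4911 -0.126   0.02  ]
scene [ 18  20 239] [ 0.6019 -0.1425  0.02  ]
t 46.48 tcp [ 0.5211 -0.2446  0.1053] x [0.05  0.999 0.   ] y [ 0.999 -0.05  -0.   ] z [-0.  0. -1.] F [-0.5  0.7 -0.3] op 0.0855 q [-0.57  0.05  1.84  0.    1.26 -0.52]
shift [-0.4  0.9 99.3] turn 1.521 (q6 -0.52)
```

```bash
python3 -m creep '[[0,0,1,40,0],[0,0,1,75,0],[0,0,1,92,0],[0,0,1,100,0],[0,0,1,100,0],[255,0,1,100,0],[255,0,1,100,0],[255,0,1,100,0],[255,0,1,100,0],[255,0,1,100,0],[255,0,1,100,0],[255,0,1,100,0]]' 40; python3 -m creep '[[255,0,0,0,0],[255,0,0,0,0],[255,0,0,0,0]]'; python3 -c "
from h import *
to([.555,-.015,.06])"
```

```text
t: 47.48
tool_pos: [0.5231, -0.244, 0.0071]
tool_rot: [2.272, 2.167, 0.001]
contact_force: [-1.8, 0.8, 6.9]
opening: 0.0283
t: 47.73
tool_pos: [0.5231, -0.244, 0.0071]
tool_rot: [2.272, 2.167, 0.001]
contact_force: [-1.4, 1.5, 6.1]
opening: 0.028
t 47.73 tcp [ 0.5231 -0.244   0.0071] x [ 0.047  0.999 -0.001] y [ 0.999 -0.047  0.002] z [ 0.002 -0.001 -1.   ] F [-1.4  1.5  6.1] op 0.028 q [-0.57  0.18  1.88  0.    1.08 -0.52]
shift [230.2  21.2 -53.1]
```

```bash
python3 -m creep '[[255,0,0,-30,0],[255,0,0,-60,0],[255,0,0,-80,0],[255,36,3,-80,0],[255,72,6,-80,0],[255,108,10,-80,0],[255,144,14,-80,0],[255,180,18,-80,0],[255,215,21,-80,0],[255,230,21,-80,0],[255,230,21,-60,0],[255,230,21,-40,0]]' 60; python3 -m creep '[[255,0,0,15,0],[255,0,0,25,0],[255,0,0,30,0],[255,0,0,33,0],[255,0,0,34.5,0],[255,0,0,35,0],[255,0,0,35,0]]'; python3 -c "
from h import *
st()"
```

```text
t: 48.73
tool_pos: [0.5554, -0.0134, 0.0466]
tool_rot: [2.268, 2.169, 0.004]
contact_force: [-0.1, -0.6, -1.2]
opening: 0.0273
t: 49.32
tool_pos: [0.5549, -0.0149, 0.0123]
tool_rot: [2.273, 2.167, 0.001]
contact_force: [-2.8, -0.1, 5.0]
opening: 0.0269
t 49.32 tcp [ 0.5549 -0.0149  0.0123] x [ 0.048  0.999 -0.   ] y [ 0.999 -0.048  0.001] z [ 0.001 -0.    -1.   ] F [-2.8 -0.1  5. ] op 0.0269 q [-0.16  0.13  1.93  0.    1.08 -0.11]
```

Contact with the board. I'll release, retreat and make a final check.

```bash
python3 -m creep '[[0,0,0,-0.5,0],[0,0,0,-0.5,0],[0,0,0,-0.5,0],[0,0,0,-0.5,0],[0,0,0,-40,0],[0,0,0,-80,0],[0,0,0,-120,0],[0,-40,-20,-160,0],[0,-80,-60,-180,0],[0,-120,-100,-200,0],[0,-160,-120,-200,0],[0,-200,-120,-200,0]]'; python3 -m creep '[[0,-40,0,0,0],[0,-80,0,0,0],[0,-120,0,0,0],[0,-160,0,0,0],[0,-160,0,0,0]]'; python3 w.py; python3 -c "
from h import *
a=ctrl.get_image('scene')[120:320,120:450];b=ctrl.get_image('top')[130:280,150:420]
a=cv2.resize(a,(780,473));b=cv2.resize(b,(780,433));
c=np.vstack([a[:,:,::-1],b[:,:,::-1]]);cv2.imwrite('pics/z.png',cv2.resize(c,None,fx=.66,fy=.66,interpolation=cv2.INTER_AREA))
st()"
```

```text
t: 50.32
tool_pos: [0.4418, -0.1661, 0.2065]
tool_rot: [2.269, 2.168, 0.002]
contact_force: [0.3, -0.9, -0.4]
opening: 0.0856
t: 50.73
tool_pos: [0.4342, -0.3313, 0.2046]
tool_rot: [2.278, 2.16, -0.003]
contact_force: [-0.7, 1.4, -0.0]
opening: 0.0853
top [18 12 60] [ 0.7155 -0.3062  0.02  ]
top [ 15  15 177] [ 0.609  -0.1405  0.02  ]
top [ 8  8 54] [ 0.5538 -0.0174  0.02  ]
top [ 11  12 108] [ 0.4941 -0.1292  0.02  ]
scene [ 13  15 139] [ 0.4902 -0.13    0.02  ]
scene [ 9 11 71] [ 0.5549 -0.0184  0.02  ]
scene [ 18  20 241] [ 0.6014 -0.1424  0.02  ]
t 50.93 tcp [ 0.4353 -0.3249  0.2043] x [0.047 0.999 0.001] y [ 0.999 -0.047 -0.   ] z [-0.     0.001 -1.   ] F [-0.3 -0.3 -0.6] op 0.0857 q [-0.78 -0.12  1.83  0.    1.44 -0.73]
```

View pics/z.png

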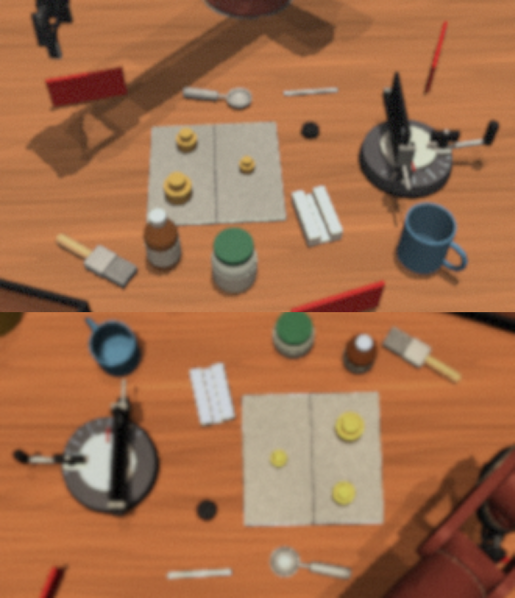

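The final view shows two big weights on the back half and the small one on the front half of the board, all upright and well apart. The phone stands in the holder and the bystanders are in place.

```bash
python3 -c "
from station import ctrl
print(ctrl.finish_job())"
```

```text
the job is handed in; nothing more can be done
None
```

The job is done and handed in at about 51 s of simulated time.

**What I did**
- **Stand:** I loosened the knob, swung the head by the handle to the 30° mark and tightened the knob to its stop. The first tightening dragged the head about 4° past the mark, so I loosened it, set the head back and tightened again, twice in all. At the last tightening the knob took about 0.9 N m at the stop.
- **Phone:** I took it out of the dock, pressed the sprung jaw back and lowered it between the jaws onto the rail. It met the rail with about 5 N before I let go.
- **Weights:** Three were there: the 500 and one 200 are on the back half, the 100 is on the front half. The 500 had been knocked aside during the run, so I measured it again before gripping it.

**Last checks**
- **Weights and bystanders:** The final pictures show all three weights upright with clear gaps, and the bystanders that show in them apparently where they were. The jam jar, syrup, mug and brush were checked by eye only, not measured.
- **Phone:** It stands upright between the jaws, facing the board.
- **Pan angle:** This is the least certain point. Sighting the index line against the mark agreed to about 1°, while gripping the rail suggested the head is about 0.5–1° past the mark. I left it there.

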